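# True a spoked wheel with the spoke key

## Task

Take the spoke key from its stand and tighten (clockwise) two nipples of the wheel with it, in order: first the one beside the lug, by one quarter turn, then the next one clockwise around the rim, by two quarter turns, each counted from where the slack is taken up and the collar begins to turn. Feel the key gently onto each square (press with no more than about 10 N, the nipples stand at different heights and angles), touch the nipples and wheel with the key only, then stand the key back in its stand and let go, leaving everything else on the bench where it is.

Things in the scene. Friction and masses are not known exactly. Their poses are not given: they have to be found in the camera images.
- wheel: Dark steel wheel fixed flat on the bench, 244 mm across; rim 34 mm wide, 18 high; hub 22 high. Origin: centre, at table height. Six nipples on the rim, 105 mm from the centre, 60 degrees apart: first along +x, beside a lug with a wire loop (to 142 mm out, 24 high); second 60 degrees clockwise of it. The other four (no pointer tabs, tops 40 mm) are finished and fixed.
- nipple1 (a point): Brass nipple 1 (beside the lug): point on its upright axis, 24 mm over the table, fixed to the wheel. Head 14 mm square, round pilot (8.4 wide, 5 tall) on it. Top of the square 40 to 60 mm over the table and its angle about the axis: both vary, not measured. Pushed down the head yields up to 4 mm on a spring (2.4 N, +1.2 N per mm), then is solid.
- nipple2 (a point): Brass nipple 2 (next clockwise): point on its upright axis, 24 mm over the table, fixed to the wheel. Head 14 mm square, round pilot (8.4 wide, 5 tall) on it. Top of the square 40 to 60 mm over the table and its angle about the axis: both vary, not measured. Pushed down the head yields up to 4 mm on a spring (2.4 N, +1.2 N per mm), then is solid.
- thread1 (a joint): Turn of nipple 1's thread and collar (rad), 0 at start, grows clockwise from above; a quarter turn is 1.571. The collar's pointer tab is radial, outward at 0. The head turns freely clockwise over a slack of 0.05 to 0.55 rad, then the thread bites and turns with it at about 0.08 N m, staying where left; backwards 0.7 rad of slack.
- thread2 (a joint): Turn of nipple 2's thread and collar (rad), 0 at start, grows clockwise from above; a quarter turn is 1.571. The collar's pointer tab is radial, outward at 0. The head turns freely clockwise over a slack of 0.05 to 0.55 rad, then the thread bites and turns with it at about 0.08 N m, staying where left; backwards 0.7 rad of slack.
- key: Spoke key, 96 mm tall, about 160 g, upright in its stand. Origin: centre of underside, z up. Socket at the bottom opening down: outside 26.6 mm square, hole 16.6 mm square, 18 deep, flats along x and y. Shank 16 mm thick; wooden grip 22 mm square from 54 to 96 mm, flats as the socket's. Fully seated its lower edge is 13 mm below the top of the nipple's square.
- key_grip (a point): Middle of the key's grip, on its axis, 78 mm above its underside; turns with the key.
- stand: Dark wooden open-topped stand for the key, 52 mm square, 26 mm high, walls 5 mm, inner floor 5 mm above the table, 42 mm square inside; fixed to the bench. Origin: centre of its underside.
- dish: Bystander: small terracotta dish, 54 mm across, 18 mm high, on the wheel's hub. Origin: centre of underside.
- jar: Bystander: amber glass jar, 70 mm across, 90 mm tall. Origin: centre of underside.
- brush: Bystander: brush lying on the bench, 200 mm long. Origin: middle of underside.
- cup: Bystander: white cup, 72 mm across, 85 mm tall. Origin: centre of underside.
- pin: Bystander: wooden rolling pin, 48 mm thick, 300 mm long, lying down. Origin: middle of underside.
- rib: Bystander: flat wooden rib, 100 x 55 x 10 mm. Origin: middle of underside.

How it is judged:
By the outcome, as a careful person would: the job done as asked, in the order asked, and still so for the second after the job is handed in, with the robot touching nothing.
It also fails if it takes over 72 s, if anything falls off the work surface, if the arm or the gripper's body presses on something with over 40 N, if the wrist force passes 120 N, or if a joint passes its speed limit or range.

## Robot

A 6-joint arm with a two-finger parallel gripper is mounted at the origin on the work surface. World frame = base frame: x ahead of the robot, y to its left, z up, the work surface at z = 0. Lengths are in mm, angles in degrees, forces in N, time in s.
With the tool pointing down it reaches from about 350 to 775 mm from the base axis. Payload 7.3 kg.
Tool frame: the origin (TCP) lies at the very end of the fingers, on their centre line; the grasp point (between the pads) lies 19 mm behind it; z points along the fingers, y is the direction in which the jaws open and shut (so a half turn about z gives the same grasp; the last joint's range is limited). The gripper opens to 92 mm and grips with 3 to 60 N. Pads are 19 mm wide; open, the fingers measure 130 mm over their backs; the gripper's body (75 mm by 190 mm) begins 47 mm behind the grasp point.
Start: joints at [-85.428, 19.595, 87.324, -0, 73.075, -8.365], TCP at [117.562, -511.688, 226.741] pointing down, gripper open.
Joint ranges: [-145.02, 145.02], [-44.19, 115.74], [2.07, 154.8], [-57.11, 237.11], [16.16, 152.29], [-177.93, 177.93]. Speed limits (degrees/s): [147.25, 147.25, 180, 180, 180, 180].

## Interface

Orientations are given as [roll, pitch, yaw] about the fixed x, y, z axes, in that order (R = Rz(yaw) Ry(pitch) Rx(roll)).
In Python, from bench import r gives the robot as it stands. The module is installed in compiled form; this text tells all that it offers.
- The arm moves only by the tool arm_command, never from a script. Its argument "motion" is a list of rows, each an object with "turn": the turn, a rotation vector about the tool's x, y, z in rad, a list of three; "delta_pos": the shift along the tool's x, y, z in m, a list of three; "hand": the opening, from -1 (shut) to 1 (fully open). A call has 1 to 5 rows; each row shifts and turns the commanded pose from where the row before left it, along the tool's axes as they then stand; what a row does not reach is not made up. A row lasts 1/8 s, in which the tool goes at most 62.5 mm and 10.7 degrees, less where a joint would pass 70% of its speed; a pose out of reach is approached as far as the arm can. A call is refused whole if a number of a shift passes 0.0625 or a number of a turn 0.188, either way. A call with a gripper value outside its range is refused whole. The fingers move at their own pace and stop on an object; the grip force is fixed at half the most. Time passes only in rows, so rows that do not move let the fingers close. It gives the time, the measured TCP pose, the force and the opening at its end, in the units of the state.
- r.get_state(): the state, without advancing time (a new reading comes with each control period).
- r.grab_frame(name): name is "side" or "top"; returns a dict with "img" (480x640x3 uint8, red, green, blue), "vfov" (degrees; the focal length in pixels is half the picture's height over the tangent of half this angle, whatever the lens; pixels are square), "cx", "cy" (the principal point, pixels), "dist" ([k1, k2, p1, p2, k3] as OpenCV has them; the pictures are not rectified), "R" (3x3) and "t" (3): a world point X has camera coordinates R X + t. Camera axes: x right, y down, z forward; pixel columns grow to the right and rows downward; lengths in mm; the calibration is good to about 2 mm. A picture is of the moment at which its call begins. There is no depth.
- r.close_job(): hands the job in, once; it reports no verdict.
The state is a dict: "clock": time; "q": joint angles; "qd": joint speeds; "joint_torque": joint torques, N m; "tcp_pos": TCP position; "tcp_rot": TCP orientation; "ft_force": force on the tool from outside, world axes, zero at the start; "ft_torque": the same for the moment, N m; "finger_gap": finger opening in mm.
Only numpy, scipy, OpenCV 4.12 (cv2) and the standard library are available. Lean on these libraries where they do the work, as an engineer would, in place of code of your own. Each camera call takes 0.05 s, during which the arm holds its last target. There are 200 camera calls.

## Working session

There is one attempt and no reset: what is moved stays moved. The work goes in short steps, Python scripts to look and compute and a tool call to move; the robot and the scene stay as the last step left them, time stands still between calls to the robot, and variables do not carry over. Pictures are saved under pics/ and viewed, about 8 in all and at most 12, crops included, and the job is handed in when it is done.

Besides the shell and the picture viewer there is one more tool, called after "Call:" as name(argument=value, ...) on one line, values as JSON. arm_command: Moves the arm, as the interface text tells. Its arguments: {"type":"object","properties":{"motion":{"type":"array","items":{"type":"object","properties":{"turn":{"type":"array","items":{"type":"number"}},"delta_pos":{"type":"array","items":{"type":"number"}},"hand":{"type":"number"}}}}},"required":["motion"]}

```bash
mkdir -p pics
cat > h.py <<'E'
import numpy as np, cv2
from bench import r
def cam(f):
    fl=240/np.tan(np.radians(f["vfov"]/2))
    return np.array([[fl,0,f["cx"]],[0,fl,f["cy"]],[0,0,1.]]), np.array(f["dist"],float)
def grab(name,save=None):
    f=r.grab_frame(name)
    if save: cv2.imwrite(save,f["img"][:,:,::-1])
    return f
def proj(f,X):
    K,d=cam(f); R=np.array(f["R"]);t=np.array(f["t"],float)
    return cv2.projectPoints(np.array(X,float).reshape(-1,1,3),cv2.Rodrigues(R)[0],t,K,d)[0].reshape(-1,2)
def onz(f,uv,z):
    K,d=cam(f); R=np.array(f["R"]);t=np.array(f["t"],float)
    p=cv2.undistortPoints(np.array(uv,float).reshape(-1,1,2),K,d).reshape(-1,2)
    D=np.c_[p,np.ones(len(p))]@R; C=-R.T@t
    z=np.broadcast_to(z,len(p))
    return C+D*((z-C[2])/D[:,2])[:,None]
E
python3 - <<'E'
from h import *
for n in("top","side"):
    f=grab(n,f"pics/{n}0.png"); np.save(n+"0",f,allow_pickle=True)
    R=np.array(f["R"]);print(n,f["vfov"],-R.T@np.array(f["t"]),R[2])
print(r.get_state())
E
```

```text
top 47.176738171230525 [ 268.26564961    3.72480843 1155.45756622] [ 0.21654329 -0.00751462 -0.97624409]
side 57.06392167589512 [399.32341384 720.28589604 813.03503633] [ 0.10007814 -0.70415839 -0.70295471]
{'clock': 0.1, 'q': array([-8.54285943e+01,  1.96316856e+01,  8.73714159e+01,  1.07915050e-03,
        7.30744679e+01, -8.36646839e+00]), 'qd': array([ 8.91872130e-03, -7.69979653e-02, -4.49927870e-02, -6.69569451e-03,
        3.07334359e-02,  4.46547392e-05]), 'joint_torque': array([ 2.05439705e-03, -4.32004237e+01, -2.44694227e+01,  7.19339051e-02,
        5.26567816e-02, -4.95258269e-05]), 'tcp_pos': array([ 117.53156816, -511.30737551,  226.12341168]), 'tcp_rot': array([-1.79923406e+02, -1.23076499e-02,  1.29375510e+01]), 'ft_force': array([ 0.04504494, -0.50777029,  0.61678309]), 'ft_torque': array([-0.00811814, -0.02065508, -0.06078523]), 'finger_gap': 91.79992148788745}
```

View pics/top0.png

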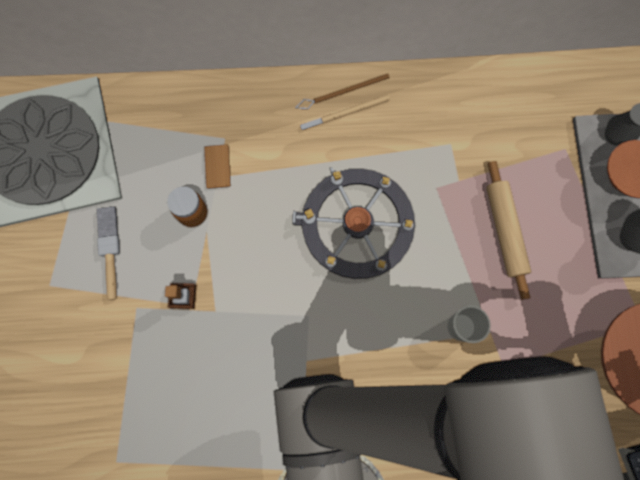

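View pics/side0.png

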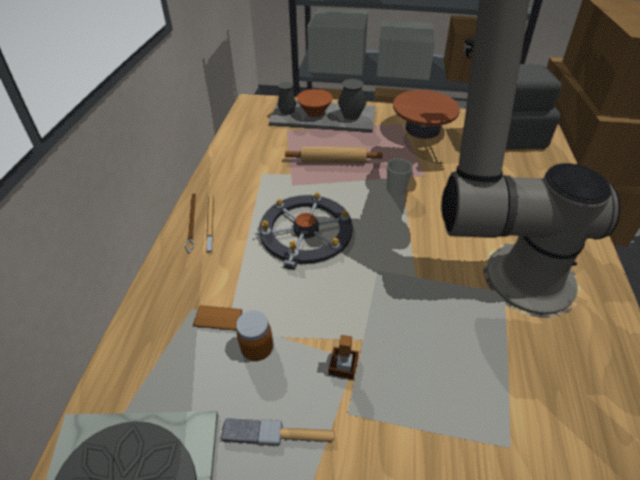

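Top view: the lug is at about (298,217), nipple 1 at (309,215) and nipple 2 (next clockwise) at (337,176). The key in its stand is near (180,293). In the side view the key is near (344,355) and the wheel centre near (306,228). I'll zoom in on these.

Run:
```python
from h import *
L=lambda n:np.load(n+"0.npy",allow_pickle=True).item()
T,S=L("top"),L("side")
def tile(f,x,y,w,h,W,H): return cv2.resize(f["img"][y:y+h,x:x+w,::-1],(W,H),interpolation=cv2.INTER_CUBIC)
a=np.hstack([tile(T,290,162,80,60,400,300),tile(S,245,185,120,90,400,300)])
b=np.hstack([tile(T,155,268,60,45,400,300),tile(S,310,320,80,60,400,300)])
cv2.imwrite("pics/z.png",np.vstack([a,b]))
# wheel rim ellipse from dark mask
g=T["img"].max(2); m=(g<75).astype(np.uint8); 
n,lab,st,c=cv2.connectedComponentsWithStats(m)
for i in range(1,n):
    if st[i,4]>300: print(i,st[i],c[i])
# rectified rim: try outer circle at z=18, prior
for p,z in(((309,215),50),((337,176),50),((357,217),40),((298,217),24),((180,295),26)):
    print(p,onz(T,[p],z)[0].round(1))
for p,z in(((306,220),40),((344,340),101)): print("S",p,onz(S,[p],z)[0].round(1))
```

```text
8 [ 590  112   50   53 1215] [615.25185185 134.77201646]
9 [573 118  28 160 385] [586.45974026 200.03116883]
40 [590 165  36  31 447] [604.28411633 179.41387025]
58 [607 199  25  24 352] [617.49715909 209.75852273]
64 [607 209  33  44 887] [627.53664036 232.36302142]
76 [321 250  70  29 899] [359.32035595 267.98887653]
94 [  275   356   319   124 14144] [410.44365102 412.85774887]
131 [619 444  21  36 572] [631.14335664 461.98426573]
(309, 215) [575.8  14.2  50. ]
(337, 176) [658.2 -48.9  50. ]
(357, 217) [569.1 -86.2  40. ]
(298, 217) [579.8  38.1  24. ]
(180, 295) [425.6 287.1  26. ]
S (306, 220) [560.9 -79.7  40. ]
S (344, 340) [425.6 290.  101. ]
```

View pics/z.png

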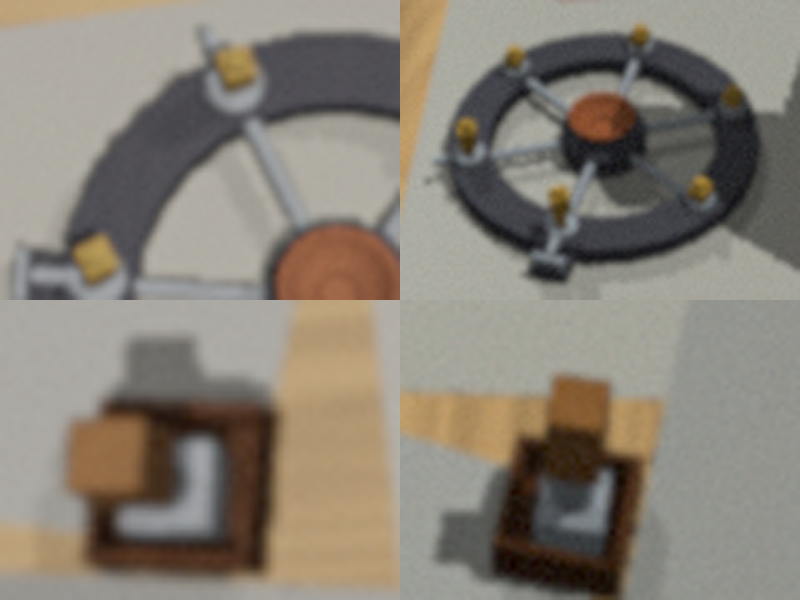

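The crops show the key upright in the stand, roughly aligned with it. The brass heads of nipples 1 and 2 are clear, and nipple 1 stands beside the lug. I'll fit the wheel rim and the key numerically.

```bash
cat > fit.py <<'E'
from h import *
from scipy.optimize import least_squares
L=lambda n:np.load(n+"0.npy",allow_pickle=True).item()
T,S=L("top"),L("side")
a=np.linspace(0,2*np.pi,240)
def hull(f,x,y):
    P=np.vstack([np.c_[x+122*np.cos(a),y+122*np.sin(a),np.full(240,z)] for z in(0,18)])
    return cv2.convexHull(proj(f,P).astype(np.float32))
def edges(f,c):
    g=cv2.GaussianBlur(f["img"],(0,0),.7).astype(float).max(2); out=[]
    H=hull(f,*c).reshape(-1,2); cc=H.mean(0)
    for th in np.radians(np.arange(0,360,3)):
        d=np.array([np.cos(th),np.sin(th)])
        s=np.arange(20,110,.25); q=cc+s[:,None]*d
        v=cv2.remap(g.astype(np.float32),q[:,0].astype(np.float32),q[:,1].astype(np.float32),1).ravel()
        ins=np.array([cv2.pointPolygonTest(H,(float(u),float(w)),True) for u,w in q])
        k=np.where(abs(ins)<8)[0]; gr=np.gradient(v)[k]; j=gr.argmax()
        i0=v[max(k[j]-8,0)];o=v[min(k[j]+8,len(v)-1)]
        if i0<95 and o>140: out.append(q[k[j]])
    return np.array(out)
def fit(f,c):
    for _ in range(3):
        E=edges(f,c)
        fun=lambda p:[cv2.pointPolygonTest(hull(f,*p),(float(u),float(w)),True) for u,w in E]
        s=least_squares(fun,c,loss="soft_l1",f_scale=.5,diff_step=1e-3); c=s.x
    return c,len(E),np.median(abs(np.array(fun(c))))
if __name__=="__main__":
    for n,f in(("top",T),("side",S)): print(n,*fit(f,np.array([567.,-84.])))
    def blobs(f,box,scale,lo):
        x,y,w,h=box
        hsv=cv2.cvtColor(cv2.resize(f["img"][y:y+h,x:x+w],None,fx=scale,fy=scale,interpolation=cv2.INTER_CUBIC),cv2.COLOR_RGB2HSV)
        m=cv2.inRange(hsv,lo,(40,255,255)); n,lab,st,c=cv2.connectedComponentsWithStats(m)
        for i in range(1,n):
            if st[i,4]>6*scale*scale:
                pts=np.argwhere(lab==i)[:,::-1].astype(np.float32)
                rc=cv2.minAreaRect(pts); yield (c[i]+.5)/scale-.5+[x,y], st[i,4]/scale**2,(cv2.boxPoints(rc)+.5)/scale-.5+[x,y]
    for n,f,box in(("top",T,(290,162,135,120)),("side",S,(245,185,120,90))):
        for c,A,b in blobs(f,box,6,(16,110,70)): print(n,c.round(1),round(A,1),onz(f,[c],40)[0].round(1)[:2])
    for c,A,b in blobs(T,(155,268,60,45),6,(5,90,125)): print("key",c.round(2),round(A),onz(T,[c],101)[0].round(1),onz(T,b,101)[:,:2].round(1).tolist())
    for c,A,b in blobs(S,(310,320,80,60),6,(5,90,125)): print("keyS",c.round(2),round(A),onz(S,[c],101)[0].round(1),onz(S,b,101)[:,:2].round(1).tolist())
E
python3 fit.py
```

```text
top [564.50902739 -88.69417627] 84 0.4599463205109545
side [564.3106742  -83.37924415] 74 0.3601849116638738
top [336.7 175. ] 39.6 [663.9 -48.9]
top [385.2 180.2] 31.7 [ 647.  -151.4]
top [308.5 213.1] 49.3 [582.7  15.2]
top [408.2 222.9] 33.6 [ 550.9 -192.2]
top [330.6 259.5] 34.7 [481.1 -25.9]
top [381.1 263.6] 32.9 [ 467.2 -129.2]
side [248.9 203.9] 383.0 [ 721.6 -120.8]
side [316.5 195.2] 18.3 [ 549.1 -179.5]
side [279.  201.6] 19.7 [ 644.1 -140.4]
side [344.1 213.3] 20.2 [ 467.5 -117.5]
side [264.5 223.4] 32.1 [663.1 -53.5]
side [335.  240.8] 37.7 [478.9 -16.9]
side [292.4 244.9] 34.4 [578.7  10.6]
key [204.06 273.42] 42 [454.7 222.2 101. ] [[460.4, 234.1], [461.5, 213.0], [446.7, 211.7], [445.7, 232.6]]
key [203.46 295.05] 348 [412.7 223.5 101. ] [[387.4, 242.0], [443.6, 240.2], [440.4, 203.1], [384.2, 205.3]]
key [170.23 290.85] 104 [424.1 286.9 101. ] [[414.1, 297.1], [436.2, 296.5], [434.3, 276.5], [412.2, 277.2]]
key [163.16 305.33] 29 [397. 300. 101.] [[393.6, 308.4], [401.8, 308.4], [400.5, 290.6], [392.2, 290.6]]
keyS [335.74 343.37] 484 [439.8 299.  101. ] [[487.9, 317.6], [489.6, 278.4], [392.9, 280.5], [394.3, 319.2]]
```

The top-view fit gives the wheel centre at about (564.3, -88.7) with yaw 82.8°. That puts nipple 1 at (577.5, 15.5) with square angle ≈39°, and nipple 2 at (661, -48) with square angle ≈17°. The key axis is at about (424, 287). Moving over the key now.

Call:
arm_command(motion=[{"delta_pos":[0.044,-0.017,0],"turn":[0,0,0],"hand":1},{"delta_pos":[0.044,-0.017,0],"turn":[0,0,0],"hand":1},{"delta_pos":[0.044,-0.017,0],"turn":[0,0,0],"hand":1},{"delta_pos":[0.044,-0.017,0],"turn":[0,0,0],"hand":1}])

```text
clock: 0.6
tcp_pos: [274.9, -404.9, 226.4]
tcp_rot: [-180.0, 0.0, 12.9]
ft_force: [-0.0, -0.2, -0.2]
finger_gap: 92.0
```

Call:
arm_command(motion=[{"delta_pos":[0.044,-0.017,0],"turn":[0,0,0],"hand":1},{"delta_pos":[0.044,-0.017,0],"turn":[0,0,0],"hand":1},{"delta_pos":[0.044,-0.017,0],"turn":[0,0,0],"hand":1},{"delta_pos":[0.044,-0.017,0],"turn":[0,0,0],"hand":1}])

```text
clock: 1.1
tcp_pos: [431.2, -299.2, 226.5]
tcp_rot: [-180.0, 0.0, 12.9]
ft_force: [0.0, -0.9, -0.5]
finger_gap: 91.6
```

Call:
arm_command(motion=[{"delta_pos":[0.0105,-0.0478,0],"turn":[0,0,0],"hand":1},{"delta_pos":[0.0105,-0.0478,0],"turn":[0,0,0],"hand":1},{"delta_pos":[0.0105,-0.0478,0],"turn":[0,0,0],"hand":1},{"delta_pos":[0.0105,-0.0478,0],"turn":[0,0,0],"hand":1}])

```text
clock: 1.6
tcp_pos: [427.9, -103.0, 226.5]
tcp_rot: [-180.0, 0.0, 12.9]
ft_force: [0.5, 0.5, -1.0]
finger_gap: 91.9
```

Call:
arm_command(motion=[{"delta_pos":[0.0105,-0.0478,0],"turn":[0,0,0],"hand":1},{"delta_pos":[0.0105,-0.0478,0],"turn":[0,0,0],"hand":1},{"delta_pos":[0.0105,-0.0478,0],"turn":[0,0,0],"hand":1},{"delta_pos":[0.0105,-0.0478,0],"turn":[0,0,0],"hand":1}])

```text
clock: 2.1
tcp_pos: [426.0, 92.7, 226.6]
tcp_rot: [180.0, 0.0, 12.9]
ft_force: [0.6, 0.9, 0.4]
finger_gap: 91.6
```

Call:
arm_command(motion=[{"delta_pos":[0.0105,-0.0478,0],"turn":[0,0,0],"hand":1},{"delta_pos":[0.0105,-0.0478,0],"turn":[0,0,0],"hand":1},{"delta_pos":[0.0105,-0.0478,0],"turn":[0,0,0],"hand":1},{"delta_pos":[0.0105,-0.0478,0],"turn":[0,0,0],"hand":1}])

```text
clock: 2.6
tcp_pos: [424.1, 288.5, 226.4]
tcp_rot: [180.0, 0.0, 12.9]
ft_force: [0.1, -0.3, -0.5]
finger_gap: 92.0
```

Call:
arm_command(motion=[{"delta_pos":[0,0,0],"turn":[0,0,-0.185],"hand":1},{"delta_pos":[0,0,0],"turn":[0,0,-0.185],"hand":1},{"delta_pos":[0,0,0],"turn":[0,0,-0.185],"hand":1},{"delta_pos":[0,0,0],"turn":[0,0,-0.185],"hand":1}])

```text
clock: 3.1
tcp_pos: [424.3, 286.9, 226.2]
tcp_rot: [-180.0, 0.1, 55.7]
ft_force: [0.0, -0.8, 0.2]
finger_gap: 91.9
```

Call:
arm_command(motion=[{"delta_pos":[0,0,0],"turn":[0,0,-0.185],"hand":1},{"delta_pos":[0,0,0],"turn":[0,0,-0.185],"hand":1},{"delta_pos":[0,0,0],"turn":[0,0,-0.185],"hand":1},{"delta_pos":[0,0,0],"turn":[0,0,0],"hand":1}])

```text
clock: 3.6
tcp_pos: [424.3, 286.8, 226.3]
tcp_rot: [-180.0, 0.0, 87.0]
ft_force: [-0.3, -0.6, 0.1]
finger_gap: 91.7
```

Call:
arm_command(motion=[{"delta_pos":[0,0,0.04],"turn":[0,0,0],"hand":1},{"delta_pos":[0,0,0.04],"turn":[0,0,0],"hand":1},{"delta_pos":[0,0,0.04],"turn":[0,0,0],"hand":1},{"delta_pos":[0,0,0.03],"turn":[0,0,0],"hand":1},{"delta_pos":[0,0,0.012],"turn":[0,0,0],"hand":1}])

```text
clock: 4.22
tcp_pos: [423.7, 286.5, 63.0]
tcp_rot: [-179.8, 0.1, 86.9]
ft_force: [-0.2, 0.5, 0.3]
finger_gap: 91.9
```

Call:
arm_command(motion=[{"delta_pos":[0,0,0],"turn":[0,0,0],"hand":-1},{"delta_pos":[0,0,0],"turn":[0,0,0],"hand":-1},{"delta_pos":[0,0,0],"turn":[0,0,0],"hand":-1},{"delta_pos":[0,0,0],"turn":[0,0,0],"hand":-1},{"delta_pos":[0,0,0],"turn":[0,0,0],"hand":-1}])

```text
clock: 4.85
tcp_pos: [424.7, 287.0, 65.0]
tcp_rot: [180.0, -0.0, 87.1]
ft_force: [-0.0, 0.8, 0.1]
finger_gap: 46.3
```

Call:
arm_command(motion=[{"delta_pos":[0,0,0],"turn":[0,0,0],"hand":-1},{"delta_pos":[0,0,0],"turn":[0,0,0],"hand":-1}])

```text
clock: 5.1
tcp_pos: [424.5, 286.9, 64.6]
tcp_rot: [-180.0, 0.0, 87.1]
ft_force: [0.5, -0.6, -0.5]
finger_gap: 26.7
```

Run:
```python
from h import *
s=r.get_state();print(s["tcp_pos"].round(1),s["finger_gap"],s["ft_force"].round(1),s["ft_torque"].round(3),s["q"].round(1))
T,S=grab("top"),grab("side")
np.save("top1",T,allow_pickle=True);np.save("side1",S,allow_pickle=True)
def tile(f,x,y,w,h,W,H): return cv2.resize(f["img"][y:y+h,x:x+w,::-1],(W,H),interpolation=cv2.INTER_CUBIC)
cv2.imwrite("pics/g.png",np.hstack([tile(T,130,255,80,60,400,300),tile(S,300,300,80,90,400,300)]))
```

```text
[424.5 286.9  64.6] 26.744566909609972 [ 0.5 -0.6 -0.5] [ 0.024 -0.083 -0.001] [ 25.5  29.3 101.1  -0.   49.6  28.3]
```

View pics/g.png

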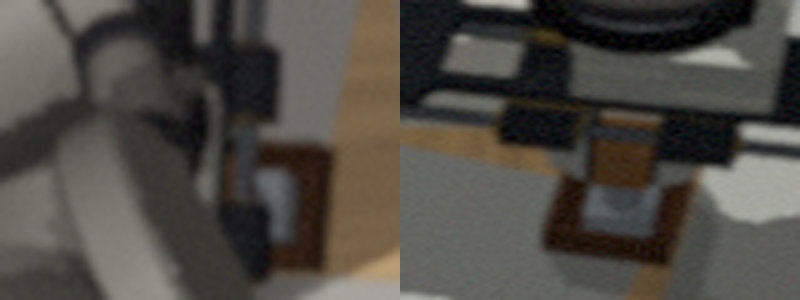

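The side view shows the fingers straddling the grip, still closing. I'll finish the grasp and lift slightly.

Call:
arm_command(motion=[{"delta_pos":[0,0,0],"turn":[0,0,0],"hand":-1},{"delta_pos":[0,0,0],"turn":[0,0,0],"hand":-1},{"delta_pos":[0,0,0],"turn":[0,0,0],"hand":-1}])

```text
clock: 5.58
tcp_pos: [424.5, 286.9, 64.6]
tcp_rot: [-180.0, 0.0, 87.1]
ft_force: [-0.6, 0.4, -0.4]
finger_gap: 21.8
```

Call:
arm_command(motion=[{"delta_pos":[0,0,-0.01],"turn":[0,0,0],"hand":-1},{"delta_pos":[0,0,-0.02],"turn":[0,0,0],"hand":-1},{"delta_pos":[0,0,-0.03],"turn":[0,0,0],"hand":-1},{"delta_pos":[0,0,-0.03],"turn":[0,0,0],"hand":-1},{"delta_pos":[0,0,0],"turn":[0,0,0],"hand":-1}])

```text
clock: 6.2
tcp_pos: [425.8, 287.6, 157.1]
tcp_rot: [179.7, -0.1, 87.1]
ft_force: [-0.3, 0.5, -1.9]
finger_gap: 21.8
```

Run:
```python
from h import *
s=r.get_state();print(s["tcp_pos"].round(1),s["tcp_rot"].round(2),s["finger_gap"],s["ft_force"].round(1),s["ft_torque"].round(3))
T,S=grab("top"),grab("side")
np.save("top1",T,allow_pickle=True);np.save("side1",S,allow_pickle=True)
x,y,z=s["tcp_pos"]
# expected outline of the socket (z bottom = TCP-59) in the side and top views
c=[[x+a*13.3,y+b*13.3,z-59+h] for h in(0,22) for a,b in((1,1),(-1,1),(-1,-1),(1,-1))]
out=[]
for f in(T,S):
    p=proj(f,c); o=np.floor(p.mean(0)-[40,30]).astype(int)
    im=cv2.resize(f["img"][o[1]:o[1]+60,o[0]:o[0]+80,::-1],(400,300),interpolation=cv2.INTER_CUBIC); im2=im.copy()
    for q in p: cv2.circle(im2,tuple(((q-o+.5)*5).astype(int)),2,(0,0,255),-1)
    out.append(np.vstack([im,im2]));print(o,p.round(1).tolist())
cv2.imwrite("pics/l.png",np.hstack(out))
```

```text
[425.8 287.6 157.1] [ 1.7973e+02 -1.4000e-01  8.7140e+01] 21.792857507149023 [-0.3  0.5 -1.9] [-0.043 -0.082 -0.002]
[128 259] [[163.4, 283.7], [163.3, 297.4], [177.2, 296.7], [177.3, 283.0], [160.2, 282.0], [160.0, 296.0], [174.2, 295.3], [174.4, 281.3]]
[304 306] [[336.0, 345.1], [350.5, 346.8], [351.9, 334.3], [337.7, 332.7], [336.2, 338.8], [350.9, 340.5], [352.4, 327.9], [337.9, 326.2]]
```

View pics/l.png

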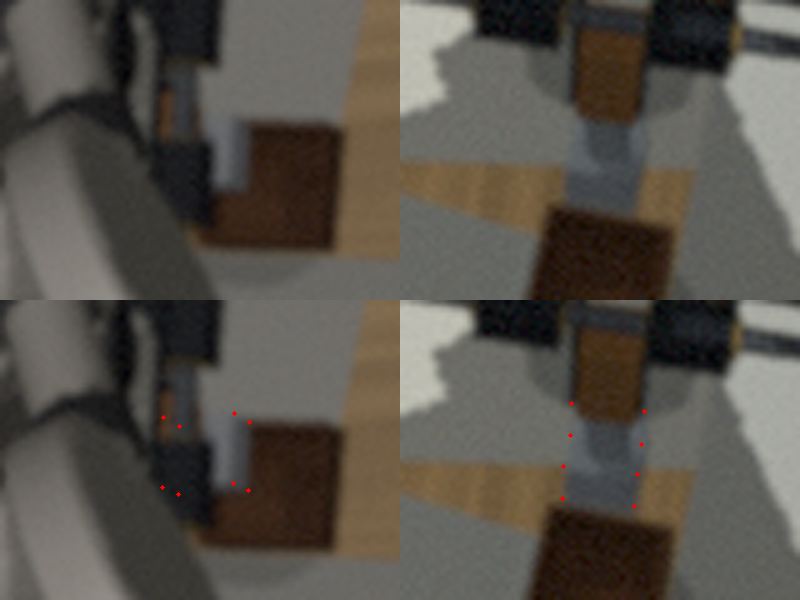

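The top view shows the socket where the TCP predicts it, within about 1 mm. The side view shows it about 1 px lower than predicted, which matches the side camera's bias on the wheel. Moving over nipple 1.

Call:
arm_command(motion=[{"delta_pos":[-0.0439,0.0278,0],"turn":[0,0,0],"hand":-1},{"delta_pos":[-0.0439,0.0278,0],"turn":[0,0,0],"hand":-1},{"delta_pos":[-0.0439,0.0278,0],"turn":[0,0,0],"hand":-1},{"delta_pos":[-0.0439,0.0277,0],"turn":[0,0,0],"hand":-1},{"delta_pos":[-0.0439,0.0277,0],"turn":[0,0,0],"hand":-1}])

```text
clock: 6.92
tcp_pos: [552.0, 59.2, 152.9]
tcp_rot: [-179.8, 0.0, 87.1]
ft_force: [0.3, -0.5, -2.5]
finger_gap: 21.8
```

Call:
arm_command(motion=[{"delta_pos":[-0.0439,0.0277,0],"turn":[0,0,0],"hand":-1},{"delta_pos":[0,0,0],"turn":[0,0,-0.183],"hand":-1},{"delta_pos":[0,0,0],"turn":[0,0,-0.183],"hand":-1},{"delta_pos":[0,0,0],"turn":[0,0,-0.183],"hand":-1},{"delta_pos":[0,0,0],"turn":[0,0,-0.183],"hand":-1}])

```text
clock: 7.55
tcp_pos: [576.7, 15.5, 152.7]
tcp_rot: [-179.9, -0.1, 129.4]
ft_force: [-0.1, -0.7, -2.1]
finger_gap: 22.2
```

Call:
arm_command(motion=[{"delta_pos":[0,0,0],"turn":[0,0,0],"hand":-1},{"delta_pos":[0,0,0.01],"turn":[0,0,0],"hand":-1},{"delta_pos":[0,0,0.01],"turn":[0,0,0],"hand":-1},{"delta_pos":[0,0,0],"turn":[0,0,0],"hand":-1}])

```text
clock: 8.05
tcp_pos: [576.8, 15.6, 133.2]
tcp_rot: [-179.9, -0.1, 129.0]
ft_force: [0.3, 0.2, -2.3]
finger_gap: 22.0
```

```bash
cat > look.py <<'E'
from h import *
import sys
# look.py out nx ny: crops round key & nipple, with predicted socket bottom (red) and nipple pilot-top axis (green, z 40..64)
s=r.get_state();print(s["clock"],s["tcp_pos"].round(1),s["tcp_rot"].round(2),s["finger_gap"],s["ft_force"].round(1),s["ft_torque"].round(3),s["q"].round(0))
T,S=grab("top"),grab("side")
x,y,z=s["tcp_pos"]; nx,ny=map(float,sys.argv[2:4]); th=np.radians(s["tcp_rot"][2])
cs=[[x+18.8*np.cos(th+np.pi/4*k),y+18.8*np.sin(th+np.pi/4*k),z-59] for k in(1,3,5,7)]
out=[]
for f in(T,S):
    p=proj(f,cs+[[nx,ny,40],[nx,ny,50],[nx,ny,60]]); o=np.floor(p.mean(0)-[40,30]).astype(int)
    im=cv2.resize(f["img"][o[1]:o[1]+60,o[0]:o[0]+80,::-1],(400,300),interpolation=cv2.INTER_CUBIC); im2=im.copy()
    for i,q in enumerate(p): cv2.circle(im2,tuple(((q-o+.5)*5).astype(int)),2,(0,0,255) if i<4 else (0,255,0),-1)
    out.append(np.vstack([im,im2]));print(o)
cv2.imwrite(sys.argv[1],np.hstack(out))
E
python3 look.py pics/n1.png 577.5 15.5
```

```text
8.05 [576.8  15.6 133.2] [-1.7988e+02 -1.1000e-01  1.2902e+02] 21.987437078863394 [ 0.3  0.2 -2.3] [-0.022 -0.186 -0.031] [ -6.  30.  86.  -0.  64. -45.]
[268 182]
[252 209]
```

View pics/n1.png

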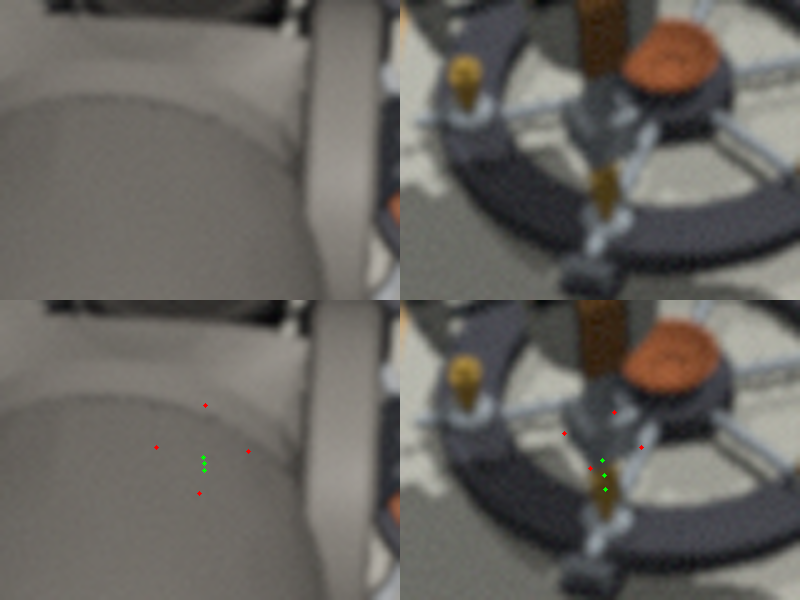

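Top view is blocked by the arm. In the side view the socket sits just above nipple 1's post, at about tile x 606, and is in line with it. Next: feel downward.

Call:
arm_command(motion=[{"delta_pos":[0,0,0.004],"turn":[0,0,0],"hand":-1},{"delta_pos":[0,0,0.003],"turn":[0,0,0],"hand":-1},{"delta_pos":[0,0,0],"turn":[0,0,0],"hand":-1}])

```text
clock: 8.52
tcp_pos: [577.5, 15.5, 127.5]
tcp_rot: [-180.0, -0.0, 129.1]
ft_force: [0.2, -0.7, -1.6]
finger_gap: 21.6
```

Call:
arm_command(motion=[{"delta_pos":[0,0,0.001],"turn":[0,0,0],"hand":-1}])

```text
clock: 8.65
tcp_pos: [577.8, 15.5, 126.8]
tcp_rot: [180.0, 0.0, 129.1]
ft_force: [-0.5, -0.2, -2.1]
finger_gap: 21.6
```

Call:
arm_command(motion=[{"delta_pos":[0,0,0.001],"turn":[0,0,0],"hand":-1}])

```text
clock: 8.78
tcp_pos: [577.7, 15.5, 125.7]
tcp_rot: [180.0, 0.0, 129.1]
ft_force: [0.1, -0.0, -2.3]
finger_gap: 21.8
```

Call:
arm_command(motion=[{"delta_pos":[0,0,0.001],"turn":[0,0,0],"hand":-1}])

```text
clock: 8.9
tcp_pos: [577.7, 15.5, 124.7]
tcp_rot: [180.0, 0.0, 129.1]
ft_force: [0.3, -0.4, -1.1]
finger_gap: 22.0
```

Call:
arm_command(motion=[{"delta_pos":[0,0,0.001],"turn":[0,0,0],"hand":-1}])

```text
clock: 9.02
tcp_pos: [577.7, 15.5, 123.6]
tcp_rot: [-180.0, 0.0, 129.1]
ft_force: [-0.4, 0.2, -2.1]
finger_gap: 21.8
```

Call:
arm_command(motion=[{"delta_pos":[0,0,0.001],"turn":[0,0,0],"hand":-1}])

```text
clock: 9.15
tcp_pos: [577.7, 15.5, 122.6]
tcp_rot: [-180.0, 0.0, 129.1]
ft_force: [-0.4, 0.3, -2.2]
finger_gap: 22.0
```

Call:
arm_command(motion=[{"delta_pos":[0,0,0.001],"turn":[0,0,0],"hand":-1}])

```text
clock: 9.28
tcp_pos: [577.7, 15.5, 121.6]
tcp_rot: [-180.0, 0.0, 129.1]
ft_force: [0.1, -0.0, -1.3]
finger_gap: 21.9
```

Call:
arm_command(motion=[{"delta_pos":[0,0,0.001],"turn":[0,0,0],"hand":-1}])

```text
clock: 9.4
tcp_pos: [577.7, 15.5, 120.6]
tcp_rot: [-180.0, 0.0, 129.1]
ft_force: [-0.0, 0.1, -2.5]
finger_gap: 21.7
```

Call:
arm_command(motion=[{"delta_pos":[0,0,0.001],"turn":[0,0,0],"hand":-1}])

```text
clock: 9.52
tcp_pos: [577.7, 15.5, 119.6]
tcp_rot: [-180.0, 0.0, 129.1]
ft_force: [-0.7, 1.1, -1.1]
finger_gap: 22.1
```

Call:
arm_command(motion=[{"delta_pos":[0,0,0.001],"turn":[0,0,0],"hand":-1}])

```text
clock: 9.65
tcp_pos: [577.7, 15.5, 118.6]
tcp_rot: [-180.0, 0.0, 129.1]
ft_force: [0.1, 0.7, -2.4]
finger_gap: 21.8
```

Call:
arm_command(motion=[{"delta_pos":[0,0,0.001],"turn":[0,0,0],"hand":-1}])

```text
clock: 9.78
tcp_pos: [577.7, 15.5, 117.7]
tcp_rot: [-180.0, 0.0, 129.1]
ft_force: [0.5, -0.6, -1.1]
finger_gap: 21.7
```

Call:
arm_command(motion=[{"delta_pos":[0,0,0.001],"turn":[0,0,0],"hand":-1}])

```text
clock: 9.9
tcp_pos: [577.7, 15.5, 116.6]
tcp_rot: [-180.0, 0.0, 129.1]
ft_force: [-0.0, 0.1, -1.3]
finger_gap: 21.7
```

Call:
arm_command(motion=[{"delta_pos":[0,0,0.001],"turn":[0,0,0],"hand":-1}])

```text
clock: 10.02
tcp_pos: [577.7, 15.5, 115.6]
tcp_rot: [-180.0, 0.0, 129.1]
ft_force: [-0.6, 0.0, -2.0]
finger_gap: 21.7
```

Call:
arm_command(motion=[{"delta_pos":[0,0,0.001],"turn":[0,0,0],"hand":-1}])

```text
clock: 10.15
tcp_pos: [577.8, 15.5, 114.8]
tcp_rot: [180.0, 0.0, 129.1]
ft_force: [0.3, 0.5, -0.2]
finger_gap: 22.0
```

Call:
arm_command(motion=[{"delta_pos":[0,0,0.001],"turn":[0,0,0],"hand":-1}])

```text
clock: 10.28
tcp_pos: [577.8, 15.5, 113.9]
tcp_rot: [180.0, 0.0, 129.1]
ft_force: [-0.5, -0.3, 1.6]
finger_gap: 22.3
```

Call:
arm_command(motion=[{"delta_pos":[0,0,0.001],"turn":[0,0,0],"hand":-1}])

```text
clock: 10.4
tcp_pos: [577.9, 15.5, 113.0]
tcp_rot: [180.0, 0.0, 129.1]
ft_force: [0.1, 0.8, 1.6]
finger_gap: 21.6
```

Call:
arm_command(motion=[{"delta_pos":[0,0,0.001],"turn":[0,0,0],"hand":-1}])

```text
clock: 10.52
tcp_pos: [577.9, 15.5, 112.0]
tcp_rot: [180.0, 0.0, 129.1]
ft_force: [-0.2, -0.0, 2.3]
finger_gap: 22.0
```

Contact came at TCP z ≈115, with the socket resting on the square. I'll search in angle under light pressure.

Call:
arm_command(motion=[{"delta_pos":[0,0,0],"turn":[0,0,-0.1],"hand":-1}])

```text
clock: 10.65
tcp_pos: [577.8, 15.4, 111.9]
tcp_rot: [-180.0, 0.0, 134.9]
ft_force: [-0.2, -0.1, 2.7]
finger_gap: 22.2
```

Call:
arm_command(motion=[{"delta_pos":[0,0,0],"turn":[0,0,-0.1],"hand":-1}])

```text
clock: 10.78
tcp_pos: [577.8, 15.3, 112.0]
tcp_rot: [-180.0, 0.0, 140.7]
ft_force: [-1.3, 0.2, 3.0]
finger_gap: 21.9
```

Call:
arm_command(motion=[{"delta_pos":[0,0,0],"turn":[0,0,-0.1],"hand":-1}])

```text
clock: 10.9
tcp_pos: [577.7, 15.3, 112.0]
tcp_rot: [-180.0, 0.0, 146.5]
ft_force: [-0.8, -1.0, 3.2]
finger_gap: 21.7
```

Call:
arm_command(motion=[{"delta_pos":[0,0,0],"turn":[0,0,0.15],"hand":-1}])

```text
clock: 11.02
tcp_pos: [578.1, 15.5, 112.1]
tcp_rot: [180.0, 0.1, 137.6]
ft_force: [0.3, 1.0, 2.6]
finger_gap: 21.9
```

Call:
arm_command(motion=[{"delta_pos":[0,0,0],"turn":[0,0,0.15],"hand":-1}])

```text
clock: 11.15
tcp_pos: [577.8, 15.5, 111.6]
tcp_rot: [180.0, 0.0, 128.8]
ft_force: [-0.2, 0.3, -2.6]
finger_gap: 21.5
```

```bash
python3 -c "
from h import *
s=r.get_state();print(s['tcp_pos'].round(1),s['tcp_rot'].round(2),s['ft_force'].round(2),s['ft_torque'].round(3))"
```

```text
[577.8  15.5 111.6] [1.7999e+02 2.0000e-02 1.2880e+02] [-0.23  0.34 -2.57] [-0.04  -0.208  0.039]
```

It dropped in, with force back at baseline. Now I'll lower it until it seats.

Call:
arm_command(motion=[{"delta_pos":[0,0,0.002],"turn":[0,0,0],"hand":-1}])

```text
clock: 11.28
tcp_pos: [577.7, 15.5, 109.4]
tcp_rot: [-180.0, 0.0, 129.2]
ft_force: [0.2, -0.1, -2.3]
finger_gap: 21.7
```

Call:
arm_command(motion=[{"delta_pos":[0,0,0.0015],"turn":[0,0,0],"hand":-1}])

```text
clock: 11.4
tcp_pos: [577.7, 15.4, 107.8]
tcp_rot: [-180.0, 0.0, 129.2]
ft_force: [0.7, -0.7, -2.2]
finger_gap: 22.1
```

Call:
arm_command(motion=[{"delta_pos":[0,0,0.0015],"turn":[0,0,0],"hand":-1}])

```text
clock: 11.52
tcp_pos: [577.7, 15.4, 106.4]
tcp_rot: [-180.0, 0.0, 129.2]
ft_force: [1.0, -0.1, -1.5]
finger_gap: 21.6
```

Call:
arm_command(motion=[{"delta_pos":[0,0,0.001],"turn":[0,0,0],"hand":-1}])

```text
clock: 11.65
tcp_pos: [577.7, 15.5, 105.5]
tcp_rot: [-180.0, 0.0, 129.1]
ft_force: [1.2, 0.0, -1.8]
finger_gap: 21.9
```

Call:
arm_command(motion=[{"delta_pos":[0,0,0.001],"turn":[0,0,0],"hand":-1}])

```text
clock: 11.78
tcp_pos: [577.7, 15.5, 104.6]
tcp_rot: [-180.0, 0.0, 129.1]
ft_force: [0.2, -0.4, -1.9]
finger_gap: 22.0
```

Call:
arm_command(motion=[{"delta_pos":[0,0,0.001],"turn":[0,0,0],"hand":-1}])

```text
clock: 11.9
tcp_pos: [577.7, 15.5, 103.7]
tcp_rot: [180.0, 0.0, 129.1]
ft_force: [0.2, 0.2, -1.0]
finger_gap: 21.7
```

Call:
arm_command(motion=[{"delta_pos":[0,0,0.001],"turn":[0,0,0],"hand":-1}])

```text
clock: 12.02
tcp_pos: [577.7, 15.5, 102.7]
tcp_rot: [180.0, 0.0, 129.1]
ft_force: [0.2, 0.3, -0.8]
finger_gap: 22.0
```

Call:
arm_command(motion=[{"delta_pos":[0,0,0.001],"turn":[0,0,0],"hand":-1}])

```text
clock: 12.15
tcp_pos: [577.8, 15.5, 101.7]
tcp_rot: [180.0, 0.0, 129.1]
ft_force: [0.9, -1.2, 1.0]
finger_gap: 22.2
```

```bash
cat > st.py <<'E'
from h import *
s=r.get_state();print(s['clock'],s['tcp_pos'].round(1),s['tcp_rot'].round(2),s['ft_force'].round(2),s['ft_torque'].round(3),s['q'].round(1)[5])
E
python3 st.py
```

```text
12.15 [577.8  15.5 101.7] [1.7999e+02 1.0000e-02 1.2908e+02] [ 0.85 -1.16  0.96] [-0.164 -0.209 -0.022] -45.1
```

Seated at TCP z ≈102.5. Now turning clockwise in small steps, reading the moment to find the bite.

```bash
cat > tq.py <<'E'
from h import *
v=[];y=[]
for i in range(5):
    s=r.get_state(); v.append([*s['ft_force'],*s['ft_torque']]); y.append(s['tcp_rot'][2]); r.grab_frame("side") if i<4 else 0
v=np.mean(v,0);print(round(s['clock'],2),'yaw',np.round(np.mean(y),2),'F',v[:3].round(2),'M',v[3:].round(3),s['tcp_pos'].round(1))
E
python3 tq.py
```

```text
12.35 yaw 129.08 F [ 0.34 -1.03  0.59] M [-0.172 -0.208 -0.038] [577.8  15.5 101.9]
```

Call:
arm_command(motion=[{"delta_pos":[0,0,0],"turn":[0,0,0.1],"hand":-1}])

```text
clock: 12.48
tcp_pos: [577.7, 15.6, 101.9]
tcp_rot: [180.0, 0.0, 123.2]
ft_force: [0.1, -0.5, 0.2]
finger_gap: 21.6
```

```bash
python3 tq.py
```

```text
12.68 yaw 123.28 F [ 0.56 -0.14  0.03] M [-0.113 -0.266 -0.014] [577.8  15.6 101.9]
```

Call:
arm_command(motion=[{"delta_pos":[0,0,0],"turn":[0,0,0.1],"hand":-1}])

```text
clock: 12.8
tcp_pos: [578.0, 15.4, 101.9]
tcp_rot: [180.0, 0.0, 117.6]
ft_force: [2.5, -1.4, -0.5]
finger_gap: 21.6
```

```bash
python3 tq.py
```

```text
13.0 yaw 117.63 F [ 1.64 -0.77  0.27] M [-0.216 -0.423 -0.001] [578.   15.4 101.8]
```

Call:
arm_command(motion=[{"delta_pos":[0,0,0],"turn":[0,0,0.1],"hand":-1}])

```text
clock: 13.12
tcp_pos: [578.0, 15.4, 101.9]
tcp_rot: [180.0, 0.0, 111.9]
ft_force: [1.7, -1.1, -0.0]
finger_gap: 22.3
```

```bash
python3 tq.py
```

```text
13.32 yaw 111.93 F [ 1.3  -1.28 -0.36] M [-0.261 -0.559  0.015] [577.9  15.4 101.8]
```

Call:
arm_command(motion=[{"delta_pos":[0,0,0],"turn":[0,0,0.08],"hand":-1}])

```text
clock: 13.45
tcp_pos: [578.0, 15.4, 101.8]
tcp_rot: [180.0, 0.0, 107.4]
ft_force: [2.3, -1.1, -0.2]
finger_gap: 22.0
```

```bash
python3 tq.py
```

```text
13.65 yaw 107.37 F [ 2.08 -1.38  0.15] M [-0.334 -0.641  0.019] [577.9  15.4 101.8]
```

Call:
arm_command(motion=[{"delta_pos":[0,0,0],"turn":[0,0,0.08],"hand":-1}])

```text
clock: 13.78
tcp_pos: [578.0, 15.4, 101.8]
tcp_rot: [180.0, 0.0, 102.8]
ft_force: [3.1, -1.4, -0.4]
finger_gap: 21.5
```

```bash
python3 tq.py
```

```text
13.97 yaw 102.78 F [ 2.75 -1.68  0.4 ] M [-0.42  -0.639  0.02 ] [577.8  15.4 101.7]
```

Call:
arm_command(motion=[{"delta_pos":[-0.0004,0.0004,0],"turn":[0,0,0.08],"hand":-1}])

```text
clock: 14.1
tcp_pos: [578.0, 15.2, 101.7]
tcp_rot: [-180.0, -0.0, 98.2]
ft_force: [2.0, -0.1, 0.3]
finger_gap: 21.9
```

```bash
python3 tq.py
```

```text
14.3 yaw 98.19 F [ 1.64 -1.1   0.52] M [-0.3   -0.467  0.02 ] [578.   15.3 101.6]
```

Call:
arm_command(motion=[{"delta_pos":[0,0,0],"turn":[0,0,0.08],"hand":-1}])

```text
clock: 14.42
tcp_pos: [578.0, 15.2, 101.6]
tcp_rot: [-180.0, 0.0, 93.6]
ft_force: [1.6, -0.8, 1.2]
finger_gap: 22.0
```

```bash
python3 tq.py
```

```text
14.62 yaw 93.6 F [ 1.07 -1.25  0.27] M [-0.317 -0.425  0.038] [578.   15.3 101.6]
```

Call:
arm_command(motion=[{"delta_pos":[0,0,0],"turn":[0,0,0.08],"hand":-1}])

```text
clock: 14.75
tcp_pos: [578.1, 15.2, 101.7]
tcp_rot: [-180.0, 0.0, 89.0]
ft_force: [1.3, -1.0, 0.0]
finger_gap: 22.0
```

```bash
python3 tq.py
```

```text
14.95 yaw 89.02 F [ 1.2  -1.45  0.24] M [-0.348 -0.387  0.022] [578.1  15.2 101.7]
```

Call:
arm_command(motion=[{"delta_pos":[0,0,0],"turn":[0,0,0.08],"hand":-1}])

```text
clock: 15.08
tcp_pos: [578.1, 15.2, 101.6]
tcp_rot: [-180.0, 0.0, 84.4]
ft_force: [0.8, -1.5, 0.9]
finger_gap: 21.6
```

```bash
python3 tq.py
python3 - <<'E'
from h import *
L=np.load("side0.npy",allow_pickle=True).item(); S=grab("side"); o=(275,205)
t=lambda f:cv2.resize(f["img"][o[1]:o[1]+60,o[0]:o[0]+50,::-1],(400,480),interpolation=cv2.INTER_CUBIC)
cv2.imwrite("pics/tab1.png",np.hstack([t(L),t(S)]))
E
```

```text
15.28 yaw 84.43 F [ 0.84 -1.49  0.68] M [-0.376 -0.368  0.05 ] [578.1  15.2 101.7]
```

View pics/tab1.png

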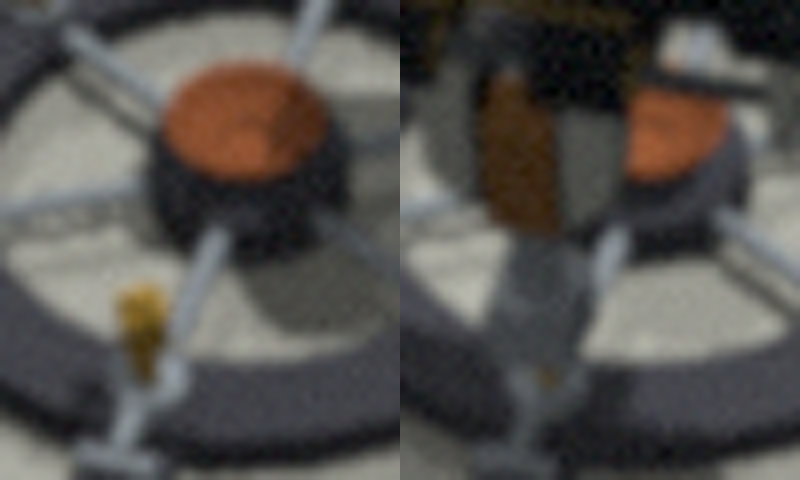

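The collar tab can't be resolved under the key. The wrist moment is noisy, so I'll try joint 6's torque, which looked nearly noise-free. Small back-and-forth steps within the socket play should give a reference.

```bash
cat > t6.py <<'E'
from h import *
s=r.get_state();print(round(s['clock'],2),'yaw',s['tcp_rot'][2].round(2),'t6',s['joint_torque'].round(4)[3:],'Mz',s['ft_torque'][2].round(3),'F',s['ft_force'].round(1))
E
python3 t6.py
```

```text
15.32 yaw 84.52 t6 [0.5111 0.4902 0.0032] Mz -0.002 F [ 1.3 -0.9  0.6]
```

Call:
arm_command(motion=[{"delta_pos":[0,0,0],"turn":[0,0,-0.1],"hand":-1},{"delta_pos":[0,0,0],"turn":[0,0,0],"hand":-1}])

```text
clock: 15.58
tcp_pos: [577.8, 15.4, 101.6]
tcp_rot: [-180.0, -0.0, 90.1]
ft_force: [0.9, -0.5, 0.5]
finger_gap: 22.0
```

```bash
python3 t6.py
```

```text
15.57 yaw 90.14 t6 [ 0.1613  0.1162 -0.5627] Mz 0.034 F [ 0.9 -0.5  0.5]
```

Call:
arm_command(motion=[{"delta_pos":[0,0,0],"turn":[0,0,-0.1],"hand":-1},{"delta_pos":[0,0,0],"turn":[0,0,0],"hand":-1}])

```text
clock: 15.82
tcp_pos: [577.7, 15.3, 101.5]
tcp_rot: [-179.9, -0.0, 95.7]
ft_force: [-0.6, -1.4, 1.4]
finger_gap: 21.7
```

```bash
python3 t6.py
```

```text
15.82 yaw 95.75 t6 [ 0.4232 -0.1466 -0.5529] Mz -0.037 F [-0.6 -1.4  1.4]
```

Call:
arm_command(motion=[{"delta_pos":[0,0,0],"turn":[0,0,0.1],"hand":-1},{"delta_pos":[0,0,0],"turn":[0,0,0],"hand":-1}])

```text
clock: 16.08
tcp_pos: [577.9, 15.4, 101.6]
tcp_rot: [-180.0, -0.0, 90.0]
ft_force: [0.2, -0.5, -0.2]
finger_gap: 21.9
```

```bash
python3 t6.py
```

```text
16.07 yaw 90.03 t6 [ 0.146  -0.073   0.5685] Mz 0.004 F [ 0.2 -0.5 -0.2]
```

Call:
arm_command(motion=[{"delta_pos":[0,0,0],"turn":[0,0,0.1],"hand":-1},{"delta_pos":[0,0,0],"turn":[0,0,0],"hand":-1}])

```text
clock: 16.32
tcp_pos: [578.2, 15.1, 101.7]
tcp_rot: [180.0, 0.0, 84.5]
ft_force: [-0.2, -1.2, 0.4]
finger_gap: 22.1
```

```bash
python3 t6.py
```

```text
16.32 yaw 84.46 t6 [0.448  0.1547 0.5556] Mz -0.004 F [-0.2 -1.2  0.4]
```

Call:
arm_command(motion=[{"delta_pos":[0,0,0],"turn":[0,0,0.05],"hand":-1}])

```text
clock: 16.45
tcp_pos: [578.3, 15.1, 101.7]
tcp_rot: [180.0, 0.0, 81.6]
ft_force: [0.1, -1.6, 0.7]
finger_gap: 21.9
```

```bash
python3 t6.py
```

```text
16.45 yaw 81.61 t6 [ 0.551   0.1959 -0.7101] Mz 0.029 F [ 0.1 -1.6  0.7]
```

Call:
arm_command(motion=[{"delta_pos":[0,0,0],"turn":[0,0,0.05],"hand":-1}])

```text
clock: 16.58
tcp_pos: [578.3, 14.9, 101.7]
tcp_rot: [180.0, 0.0, 78.7]
ft_force: [-0.3, -1.6, 0.0]
finger_gap: 21.9
```

```bash
python3 t6.py
```

```text
16.57 yaw 78.72 t6 [ 0.819   0.1149 -0.4995] Mz 0.049 F [-0.3 -1.6  0. ]
```

Call:
arm_command(motion=[{"delta_pos":[0,0,0],"turn":[0,0,0.05],"hand":-1}])

```text
clock: 16.7
tcp_pos: [578.0, 14.8, 101.7]
tcp_rot: [-180.0, 0.0, 75.9]
ft_force: [-1.1, -2.2, 0.9]
finger_gap: 22.1
```

```bash
python3 t6.py
```

```text
16.7 yaw 75.86 t6 [ 0.9826 -0.0667 -0.4893] Mz 0.033 F [-1.1 -2.2  0.9]
```

Call:
arm_command(motion=[{"delta_pos":[0,0,0],"turn":[0,0,0.05],"hand":-1}])

```text
clock: 16.82
tcp_pos: [577.8, 14.7, 101.6]
tcp_rot: [-180.0, 0.1, 73.0]
ft_force: [-1.4, -2.4, 1.2]
finger_gap: 22.1
```

```bash
python3 t6.py
```

```text
16.82 yaw 73.0 t6 [ 1.1176 -0.2039 -0.4762] Mz 0.057 F [-1.4 -2.4  1.2]
```

Call:
arm_command(motion=[{"delta_pos":[0,0,0],"turn":[0,0,0.05],"hand":-1}])

```text
clock: 16.95
tcp_pos: [577.8, 14.7, 101.6]
tcp_rot: [-180.0, 0.1, 70.1]
ft_force: [-1.0, -3.3, -0.5]
finger_gap: 21.8
```

```bash
python3 tq.py; python3 t6.py
```

```text
17.15 yaw 70.15 F [-1.1  -3.77  0.28] M [-0.792  0.164  0.088] [577.9  14.8 101.6]
17.15 yaw 70.2 t6 [ 1.3661 -0.3407  0.0923] Mz 0.053 F [-2.  -4.5  0.8]
```

Call:
arm_command(motion=[{"delta_pos":[-0.0006,0,0],"turn":[0,0,0],"hand":-1}])

```text
clock: 17.27
tcp_pos: [577.8, 14.6, 101.6]
tcp_rot: [-180.0, 0.0, 70.1]
ft_force: [-0.9, -3.2, 0.1]
finger_gap: 22.2
```

```bash
python3 tq.py; python3 t6.py
```

```text
17.48 yaw 70.11 F [-1.28 -3.07  0.67] M [-0.667  0.224  0.077] [577.8  14.6 101.7]
17.48 yaw 70.09 t6 [ 1.1005 -0.4083  0.0619] Mz 0.03 F [-1.8 -3.4  0.9]
```

Call:
arm_command(motion=[{"delta_pos":[0,0,0],"turn":[0,0,0.08],"hand":-1}])

```text
clock: 17.6
tcp_pos: [577.8, 14.7, 101.6]
tcp_rot: [-180.0, 0.0, 65.4]
ft_force: [-1.9, -2.7, 0.0]
finger_gap: 21.9
```

```bash
python3 tq.py; python3 t6.py
```

```text
17.8 yaw 65.44 F [-1.94 -3.08  0.31] M [-0.73   0.333  0.075] [577.8  14.7 101.6]
17.8 yaw 65.58 t6 [ 1.1132 -0.5198  0.1241] Mz 0.038 F [-2.7 -2.8  0.3]
```

Call:
arm_command(motion=[{"delta_pos":[0,0,0],"turn":[0,0,0.08],"hand":-1}])

```text
clock: 17.92
tcp_pos: [577.8, 14.7, 101.6]
tcp_rot: [-180.0, 0.0, 60.9]
ft_force: [-1.4, -4.1, 1.1]
finger_gap: 22.2
```

```bash
python3 tq.py; python3 t6.py
```

```text
18.12 yaw 60.91 F [-1.54 -3.41  0.54] M [-0.725  0.393  0.085] [577.8  14.7 101.6]
18.12 yaw 61.03 t6 [ 1.1144 -0.6367  0.1163] Mz 0.125 F [-2.  -3.5  0.1]
```

The torque has plateaued at ≈0.08 N·m from yaw ≈70. It was rising between ≈79 and ≈70, so the bite is at yaw ≈74. A quarter turn from there ends at yaw ≈ -16.

Call:
arm_command(motion=[{"delta_pos":[-0.0002,0,0],"turn":[0,0,0.168],"hand":-1},{"delta_pos":[0,0,0],"turn":[0,0,0.168],"hand":-1}])

```text
clock: 18.38
tcp_pos: [577.6, 14.7, 101.6]
tcp_rot: [-180.0, 0.0, 41.5]
ft_force: [-1.7, -2.3, 0.3]
finger_gap: 21.7
```

Call:
arm_command(motion=[{"delta_pos":[0,0,0],"turn":[0,0,0.168],"hand":-1},{"delta_pos":[0,0,0],"turn":[0,0,0.168],"hand":-1}])

```text
clock: 18.62
tcp_pos: [577.6, 14.7, 101.6]
tcp_rot: [-180.0, 0.0, 22.2]
ft_force: [-2.4, -2.3, 1.0]
finger_gap: 21.7
```

```bash
python3 tq.py
```

```text
18.82 yaw 22.34 F [-2.44 -1.6   0.73] M [-0.422  0.561  0.021] [577.6  14.7 101.6]
```

Call:
arm_command(motion=[{"delta_pos":[0,0,0],"turn":[0,0,0.168],"hand":-1},{"delta_pos":[0,0,0],"turn":[0,0,0.168],"hand":-1}])

```text
clock: 19.08
tcp_pos: [577.5, 14.8, 101.6]
tcp_rot: [-180.0, 0.0, 3.1]
ft_force: [-2.8, -1.7, 0.9]
finger_gap: 21.7
```

```bash
python3 tq.py; python3 t6.py
```

```text
19.27 yaw 3.18 F [-3.15 -0.68  0.68] M [-0.205  0.685  0.049] [577.6  14.8 101.6]
19.27 yaw 3.46 t6 [ 0.3788 -1.2005  0.154 ] Mz 0.013 F [-3.5  0.   0.6]
```

Call:
arm_command(motion=[{"delta_pos":[0,0,0],"turn":[0,0,0.168],"hand":-1},{"delta_pos":[0,0,0],"turn":[0,0,0.1],"hand":-1}])

```text
clock: 19.52
tcp_pos: [577.6, 14.8, 101.6]
tcp_rot: [-180.0, 0.0, -12.2]
ft_force: [-3.3, 0.2, 0.3]
finger_gap: 21.4
```

```bash
python3 tq.py; python3 t6.py
```

```text
19.73 yaw -12.09 F [-2.86 -0.11  0.63] M [0.028 0.785 0.059] [577.6  14.8 101.6]
19.73 yaw -11.96 t6 [ 0.0791 -1.3851  0.1067] Mz 0.054 F [-3.5  0.6  0.7]
```

Call:
arm_command(motion=[{"delta_pos":[0,0,0],"turn":[0,0,0.07],"hand":-1},{"delta_pos":[0,0,0],"turn":[0,0,0],"hand":-1}])

```text
clock: 19.98
tcp_pos: [577.6, 14.8, 101.6]
tcp_rot: [-180.0, 0.0, -16.0]
ft_force: [-3.1, 1.0, -0.2]
finger_gap: 22.0
```

Call:
arm_command(motion=[{"delta_pos":[0,0,0],"turn":[0,0,-0.12],"hand":-1},{"delta_pos":[0,0,-0.005],"turn":[0,0,0],"hand":-1},{"delta_pos":[0,0,-0.01],"turn":[0,0,0],"hand":-1},{"delta_pos":[0,0,-0.02],"turn":[0,0,0],"hand":-1},{"delta_pos":[0,0,-0.02],"turn":[0,0,0],"hand":-1}])

```text
clock: 20.6
tcp_pos: [578.8, 14.3, 158.2]
tcp_rot: [-180.0, -0.1, -9.4]
ft_force: [-0.3, -0.5, -1.9]
finger_gap: 22.0
```

```bash
python3 t6.py
python3 - <<'E'
from h import *
L=np.load("side0.npy",allow_pickle=True).item(); S=grab("side"); np.save("side2",S,allow_pickle=True); 
Tp=np.load("top0.npy",allow_pickle=True).item()
def t(f,o): return cv2.resize(f["img"][o[1]:o[1]+32,o[0]:o[0]+42,::-1],(400,300),interpolation=cv2.INTER_CUBIC)
def ov(f,o,im,nx,ny,a0):
    im=im.copy()
    P=[[nx+ra*np.cos(np.radians(a0-k*30)),ny+ra*np.sin(np.radians(a0-k*30)),24] for k in range(6) for ra in(14,)]+[[nx,ny,24]]
    for i,q in enumerate(proj(f,P)): cv2.circle(im,tuple(((q-o+.5)*400/42).astype(int)),2,(0,0,255) if i==0 else (0,255,255) if i==3 else (0,255,0),-1)
    return im
o1=np.array((272,232)); o2=np.array((246,208))
a,b=t(L,o1),t(S,o1)
cv2.imwrite("pics/tab2.png",np.vstack([np.hstack([a,b]),np.hstack([ov(S,o1,b,577.5,15.5+3,82.8),t(L,o2)])]))
E
```

```text
20.6 yaw -9.4 t6 [ 2.910e-02 -5.352e-01 -4.000e-04] Mz 0.047 F [-0.3 -0.5 -1.9]
```

View pics/tab2.png

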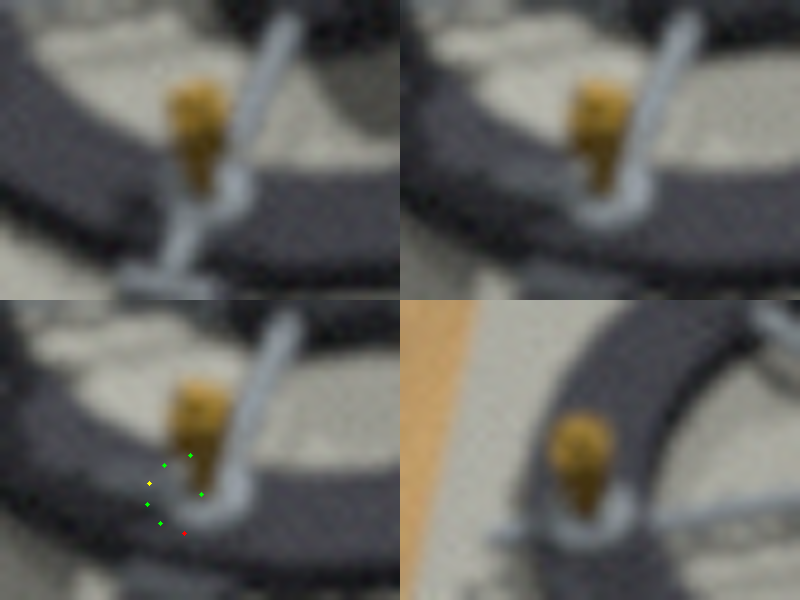

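The tab that pointed outward in the before picture (tile ≈(185,235)) is no longer there, and a faint streak now lies to the left. I'll measure its direction numerically from a brightness profile around the collar.

```bash
cat > tab.py <<'E'
from h import *
def prof(f,nx,ny,a0,z,rr=(15,17,19)):
    g=cv2.cvtColor(f["img"],cv2.COLOR_RGB2GRAY).astype(np.float32); A=np.arange(-60,300,10)
    o=[]
    for ra in rr:
        p=proj(f,[[nx+ra*np.cos(np.radians(a0-k)),ny+ra*np.sin(np.radians(a0-k)),z] for k in A]).astype(np.float32)
        o.append(cv2.remap(g,p[:,0],p[:,1],cv2.INTER_LINEAR).ravel())
    return A,np.array(o).astype(int)
if __name__=="__main__":
    L=np.load("side0.npy",allow_pickle=True).item();S=np.load("side2.npy",allow_pickle=True).item();T=np.load("top0.npy",allow_pickle=True).item()
    for nm,f,n in(("side before",L,(577.,18.)),("side after",S,(577.,18.)),):
        A,o=prof(f,*n,82.8,22); print(nm)
        print(*A,sep=' ')
        for x in o: print(*x,sep=' ')
E
python3 tab.py
```

```text
side before
-60 -50 -40 -30 -20 -10 0 10 20 30 40 50 60 70 80 90 100 110 120 130 140 150 160 170 180 190 200 210 220 230 240 250 260 270 280 290
70 68 68 69 82 115 138 127 92 64 49 44 41 45 57 62 72 77 82 77 65 55 54 63 85 113 125 124 111 93 78 76 70 69 71 66
64 62 59 59 72 109 136 119 77 55 46 41 37 42 55 62 69 71 76 77 69 58 56 56 84 116 129 129 112 87 70 66 69 64 63 63
63 59 55 50 63 103 135 112 60 48 46 42 41 45 54 63 68 67 74 87 77 64 59 56 90 120 134 137 120 91 75 67 66 63 63 63
side after
-60 -50 -40 -30 -20 -10 0 10 20 30 40 50 60 70 80 90 100 110 120 130 140 150 160 170 180 190 200 210 220 230 240 250 260 270 280 290
72 70 70 69 66 65 64 63 61 57 51 44 51 64 76 89 88 87 87 86 74 62 58 64 97 128 138 132 115 97 82 78 76 76 77 71
66 62 61 59 57 60 55 58 58 56 49 42 45 59 73 87 85 83 81 77 69 57 57 63 103 132 139 133 116 90 74 71 69 69 68 67
66 58 60 52 50 54 46 51 57 53 50 41 41 53 74 85 88 82 78 84 70 56 60 67 107 135 142 143 124 93 76 69 69 68 67 65
```

The tab's direction is now about 88–90° clockwise of where it started, which confirms nipple 1's quarter turn. Next, nipple 2: move over it and turn to yaw ≈197.

Call:
arm_command(motion=[{"delta_pos":[0.0309,0.0162,0],"turn":[0,0,0],"hand":-1},{"delta_pos":[0.0309,0.0162,0],"turn":[0,0,0],"hand":-1},{"delta_pos":[0.0309,0.0162,0],"turn":[0,0,0],"hand":-1},{"delta_pos":[0,0,0],"turn":[0,0,-0.18],"hand":-1},{"delta_pos":[0,0,0],"turn":[0,0,-0.18],"hand":-1}])

```text
clock: 21.28
tcp_pos: [662.2, -49.2, 156.5]
tcp_rot: [180.0, -0.1, 11.5]
ft_force: [-0.1, -0.1, -2.3]
finger_gap: 22.1
```

Call:
arm_command(motion=[{"delta_pos":[0,0,0],"turn":[0,0,-0.18],"hand":-1},{"delta_pos":[0,0,0],"turn":[0,0,-0.18],"hand":-1},{"delta_pos":[0,0,0],"turn":[0,0,-0.18],"hand":-1},{"delta_pos":[0,0,0],"turn":[0,0,-0.18],"hand":-1},{"delta_pos":[0,0,0],"turn":[0,0,-0.18],"hand":-1}])

```text
clock: 21.9
tcp_pos: [662.0, -48.7, 157.0]
tcp_rot: [179.9, -0.0, 63.1]
ft_force: [-0.9, 0.2, -0.9]
finger_gap: 21.8
```

Call:
arm_command(motion=[{"delta_pos":[0,0,0],"turn":[0,0,-0.18],"hand":-1},{"delta_pos":[0,0,0],"turn":[0,0,-0.18],"hand":-1},{"delta_pos":[0,0,0],"turn":[0,0,-0.18],"hand":-1},{"delta_pos":[0,0,0],"turn":[0,0,-0.18],"hand":-1},{"delta_pos":[0,0,0],"turn":[0,0,-0.18],"hand":-1}])

```text
clock: 22.52
tcp_pos: [662.0, -48.8, 157.0]
tcp_rot: [179.9, 0.1, 114.7]
ft_force: [1.3, 0.1, -2.1]
finger_gap: 22.2
```

Call:
arm_command(motion=[{"delta_pos":[0,0,0],"turn":[0,0,-0.18],"hand":-1},{"delta_pos":[0,0,0],"turn":[0,0,-0.18],"hand":-1},{"delta_pos":[0,0,0],"turn":[0,0,-0.18],"hand":-1},{"delta_pos":[0,0,0],"turn":[0,0,-0.18],"hand":-1},{"delta_pos":[0,0,0],"turn":[0,0,-0.18],"hand":-1}])

```text
clock: 23.15
tcp_pos: [662.0, -48.7, 157.0]
tcp_rot: [-180.0, 0.1, 166.3]
ft_force: [0.5, 0.4, -2.1]
finger_gap: 21.9
```

Call:
arm_command(motion=[{"delta_pos":[0,0,0.015],"turn":[0,0,-0.18],"hand":-1},{"delta_pos":[0,0,0.01],"turn":[0,0,-0.18],"hand":-1},{"delta_pos":[0,0,0],"turn":[0,0,-0.18],"hand":-1},{"delta_pos":[0,0,0],"turn":[0,0,0],"hand":-1}])

```text
clock: 23.65
tcp_pos: [661.9, -48.7, 131.8]
tcp_rot: [-180.0, 0.1, -163.2]
ft_force: [-0.0, 0.2, -2.0]
finger_gap: 21.4
```

```bash
python3 st.py
```

```text
23.65 [661.9 -48.7 131.8] [-1.7996e+02  6.0000e-02 -1.6321e+02] [-0.02  0.16 -1.99] [ 0.116 -0.154  0.034] -117.6
```

Call:
arm_command(motion=[{"delta_pos":[0,0,0.004],"turn":[0,0,0],"hand":-1},{"delta_pos":[0,0,0.003],"turn":[0,0,0],"hand":-1}])

```text
clock: 23.9
tcp_pos: [661.5, -48.6, 124.5]
tcp_rot: [-180.0, 0.0, -163.2]
ft_force: [0.1, -0.2, -2.0]
finger_gap: 22.0
```

Call:
arm_command(motion=[{"delta_pos":[0,0,0.001],"turn":[0,0,0],"hand":-1}])

```text
clock: 24.02
tcp_pos: [661.3, -48.6, 123.3]
tcp_rot: [180.0, -0.0, -163.1]
ft_force: [0.2, 0.1, -1.6]
finger_gap: 21.7
```

Call:
arm_command(motion=[{"delta_pos":[0,0,0.001],"turn":[0,0,0],"hand":-1}])

```text
clock: 24.15
tcp_pos: [661.5, -48.5, 122.6]
tcp_rot: [-180.0, 0.0, -163.1]
ft_force: [0.1, 0.7, -1.1]
finger_gap: 21.8
```

Call:
arm_command(motion=[{"delta_pos":[0,0,0.001],"turn":[0,0,0],"hand":-1}])

```text
clock: 24.28
tcp_pos: [661.5, -48.5, 121.7]
tcp_rot: [-180.0, 0.0, -163.1]
ft_force: [0.7, -0.0, -1.0]
finger_gap: 21.9
```

Call:
arm_command(motion=[{"delta_pos":[0,0,0.001],"turn":[0,0,0],"hand":-1}])

```text
clock: 24.4
tcp_pos: [661.5, -48.5, 120.7]
tcp_rot: [-180.0, 0.0, -163.1]
ft_force: [0.1, 0.2, -1.7]
finger_gap: 22.2
```

Shift +0.6 mm in world x to allow for the grip offset seen on nipple 1, and continue down.

Call:
arm_command(motion=[{"delta_pos":[-0.0006,0,0.001],"turn":[0,0,0],"hand":-1}])

```text
clock: 24.52
tcp_pos: [662.0, -48.4, 119.7]
tcp_rot: [-180.0, 0.0, -163.1]
ft_force: [-0.6, 0.2, -2.0]
finger_gap: 22.0
```

Call:
arm_command(motion=[{"delta_pos":[0,0,0.001],"turn":[0,0,0],"hand":-1}])

```text
clock: 24.65
tcp_pos: [662.1, -48.4, 118.7]
tcp_rot: [-180.0, 0.0, -163.1]
ft_force: [-0.1, 0.6, -2.0]
finger_gap: 22.0
```

Call:
arm_command(motion=[{"delta_pos":[0,0,0.001],"turn":[0,0,0],"hand":-1}])

```text
clock: 24.78
tcp_pos: [662.0, -48.4, 117.6]
tcp_rot: [-180.0, 0.0, -163.1]
ft_force: [-0.2, -0.5, -1.7]
finger_gap: 21.9
```

Call:
arm_command(motion=[{"delta_pos":[0,0,0.001],"turn":[0,0,0],"hand":-1}])

```text
clock: 24.9
tcp_pos: [662.0, -48.3, 116.6]
tcp_rot: [-180.0, 0.0, -163.1]
ft_force: [-0.6, -0.4, -1.8]
finger_gap: 22.1
```

Call:
arm_command(motion=[{"delta_pos":[0,0,0.001],"turn":[0,0,0],"hand":-1}])

```text
clock: 25.02
tcp_pos: [662.0, -48.4, 115.6]
tcp_rot: [-180.0, -0.0, -163.1]
ft_force: [0.5, 0.9, -2.4]
finger_gap: 21.8
```

Call:
arm_command(motion=[{"delta_pos":[0,0,0.001],"turn":[0,0,0],"hand":-1}])

```text
clock: 25.15
tcp_pos: [662.0, -48.4, 114.6]
tcp_rot: [-180.0, 0.0, -163.1]
ft_force: [0.4, -0.2, -1.6]
finger_gap: 21.7
```

Call:
arm_command(motion=[{"delta_pos":[0,0,0.001],"turn":[0,0,0],"hand":-1}])

```text
clock: 25.28
tcp_pos: [662.0, -48.4, 113.6]
tcp_rot: [-180.0, 0.0, -163.1]
ft_force: [-0.1, -0.5, -1.3]
finger_gap: 21.6
```

Call:
arm_command(motion=[{"delta_pos":[0,0,0.001],"turn":[0,0,0],"hand":-1}])

```text
clock: 25.4
tcp_pos: [662.0, -48.3, 112.6]
tcp_rot: [-180.0, -0.0, -163.1]
ft_force: [0.4, 0.2, -1.9]
finger_gap: 21.7
```

Call:
arm_command(motion=[{"delta_pos":[0,0,0.001],"turn":[0,0,0],"hand":-1}])

```text
clock: 25.52
tcp_pos: [662.0, -48.4, 111.6]
tcp_rot: [-180.0, 0.0, -163.1]
ft_force: [-0.2, 0.0, -2.0]
finger_gap: 21.9
```

Call:
arm_command(motion=[{"delta_pos":[0,0,0.001],"turn":[0,0,0],"hand":-1}])

```text
clock: 25.65
tcp_pos: [662.0, -48.4, 110.6]
tcp_rot: [-180.0, -0.0, -163.1]
ft_force: [0.7, -0.1, -2.8]
finger_gap: 21.8
```

Call:
arm_command(motion=[{"delta_pos":[0,0,0.001],"turn":[0,0,0],"hand":-1}])

```text
clock: 25.78
tcp_pos: [662.0, -48.4, 109.6]
tcp_rot: [-180.0, -0.0, -163.1]
ft_force: [0.4, 0.3, -1.2]
finger_gap: 21.8
```

Call:
arm_command(motion=[{"delta_pos":[0,0,0.001],"turn":[0,0,0],"hand":-1}])

```text
clock: 25.9
tcp_pos: [662.0, -48.4, 108.6]
tcp_rot: [-180.0, -0.0, -163.1]
ft_force: [-0.3, 0.2, -2.4]
finger_gap: 21.7
```

Call:
arm_command(motion=[{"delta_pos":[0,0,0.001],"turn":[0,0,0],"hand":-1}])

```text
clock: 26.02
tcp_pos: [662.0, -48.4, 107.6]
tcp_rot: [-180.0, -0.0, -163.1]
ft_force: [1.1, -0.5, -1.6]
finger_gap: 22.1
```

Call:
arm_command(motion=[{"delta_pos":[0,0,0.001],"turn":[0,0,0],"hand":-1}])

```text
clock: 26.15
tcp_pos: [662.0, -48.4, 106.7]
tcp_rot: [-180.0, 0.0, -163.1]
ft_force: [-0.5, 0.2, -1.8]
finger_gap: 21.8
```

Call:
arm_command(motion=[{"delta_pos":[0,0,0.001],"turn":[0,0,0],"hand":-1}])

```text
clock: 26.28
tcp_pos: [662.0, -48.4, 105.6]
tcp_rot: [-180.0, 0.0, -163.1]
ft_force: [0.1, 0.4, -2.4]
finger_gap: 21.8
```

Call:
arm_command(motion=[{"delta_pos":[0,0,0.001],"turn":[0,0,0],"hand":-1}])

```text
clock: 26.4
tcp_pos: [662.0, -48.4, 104.7]
tcp_rot: [-180.0, 0.0, -163.1]
ft_force: [-0.0, -0.7, -1.2]
finger_gap: 21.7
```

Call:
arm_command(motion=[{"delta_pos":[0,0,0.001],"turn":[0,0,0],"hand":-1}])

```text
clock: 26.52
tcp_pos: [662.0, -48.4, 103.6]
tcp_rot: [-180.0, -0.0, -163.1]
ft_force: [0.4, 0.4, -1.6]
finger_gap: 22.2
```

Call:
arm_command(motion=[{"delta_pos":[0,0,0.001],"turn":[0,0,0],"hand":-1}])

```text
clock: 26.65
tcp_pos: [662.0, -48.4, 102.6]
tcp_rot: [-180.0, -0.0, -163.1]
ft_force: [-0.2, 0.3, -2.7]
finger_gap: 21.9
```

Call:
arm_command(motion=[{"delta_pos":[0,0,0.001],"turn":[0,0,0],"hand":-1}])

```text
clock: 26.78
tcp_pos: [662.0, -48.4, 101.6]
tcp_rot: [-180.0, 0.0, -163.1]
ft_force: [0.3, 0.1, -2.9]
finger_gap: 22.1
```

Call:
arm_command(motion=[{"delta_pos":[0,0,0.001],"turn":[0,0,0],"hand":-1}])

```text
clock: 26.9
tcp_pos: [662.0, -48.4, 100.6]
tcp_rot: [-180.0, -0.0, -163.1]
ft_force: [0.4, 0.4, -2.0]
finger_gap: 21.8
```

Call:
arm_command(motion=[{"delta_pos":[0,0,0.001],"turn":[0,0,0],"hand":-1}])

```text
clock: 27.02
tcp_pos: [662.0, -48.4, 99.6]
tcp_rot: [-180.0, 0.0, -163.1]
ft_force: [1.2, -0.2, -3.2]
finger_gap: 21.6
```

Call:
arm_command(motion=[{"delta_pos":[0,0,0.001],"turn":[0,0,0],"hand":-1}])

```text
clock: 27.15
tcp_pos: [662.0, -48.4, 98.6]
tcp_rot: [-180.0, -0.0, -163.1]
ft_force: [-1.0, -0.2, -1.6]
finger_gap: 22.0
```

Call:
arm_command(motion=[{"delta_pos":[0,0,0.001],"turn":[0,0,0],"hand":-1}])

```text
clock: 27.28
tcp_pos: [662.0, -48.4, 97.6]
tcp_rot: [-180.0, -0.0, -163.1]
ft_force: [0.6, -0.4, -1.5]
finger_gap: 21.7
```

Call:
arm_command(motion=[{"delta_pos":[0,0,0.001],"turn":[0,0,0],"hand":-1}])

```text
clock: 27.4
tcp_pos: [662.0, -48.4, 96.7]
tcp_rot: [-180.0, 0.0, -163.1]
ft_force: [-0.1, 0.1, -0.1]
finger_gap: 21.6
```

Contact at TCP z ≈97 puts the socket bottom at ≈38 mm, below the lowest possible square top. So the key has slid onto the square and is seating, with the square top at ≈51 mm. Now turn while reading the moment.

Call:
arm_command(motion=[{"delta_pos":[0,0,0.001],"turn":[0,0,0],"hand":-1}])

```text
clock: 27.52
tcp_pos: [662.1, -48.4, 96.0]
tcp_rot: [-180.0, 0.0, -163.1]
ft_force: [-1.7, 0.1, 1.0]
finger_gap: 21.8
```

```bash
python3 tq.py;python3 t6.py
```

```text
27.73 yaw -163.09 F [-1.17  0.48  1.2 ] M [ 0.152  0.017 -0.001] [662.1 -48.4  96. ]
27.73 yaw -163.09 t6 [-0.0626 -0.201  -0.0006] Mz -0.024 F [-2.   0.2  0.6]
```

Call:
arm_command(motion=[{"delta_pos":[0,-0.0001,0],"turn":[0,0,0.08],"hand":-1}])

```text
clock: 27.85
tcp_pos: [662.3, -48.5, 96.0]
tcp_rot: [-180.0, 0.0, -167.8]
ft_force: [0.5, -0.4, 1.6]
finger_gap: 21.9
```

```bash
python3 tq.py;python3 t6.py
```

```text
28.05 yaw -167.73 F [-0.22 -0.27  0.49] M [ 0.114 -0.106 -0.011] [662.2 -48.5  95.9]
28.05 yaw -167.58 t6 [-0.0805  0.0212  0.0755] Mz 0.003 F [-0.8 -0.7 -0.4]
```

Call:
arm_command(motion=[{"delta_pos":[0,-0.0001,0],"turn":[0,0,0.08],"hand":-1}])

```text
clock: 28.18
tcp_pos: [662.3, -48.6, 95.9]
tcp_rot: [-180.0, 0.0, -172.3]
ft_force: [0.1, 0.3, 1.6]
finger_gap: 21.8
```

```bash
python3 tq.py;python3 t6.py
```

```text
28.38 yaw -172.25 F [0.37 0.05 1.21] M [ 0.11  -0.155  0.003] [662.2 -48.6  95.8]
28.38 yaw -172.12 t6 [-0.0776  0.1185  0.0646] Mz -0.006 F [ 0.8 -0.4  1.5]
```

Call:
arm_command(motion=[{"delta_pos":[0,-0.0001,0],"turn":[0,0,0.08],"hand":-1}])

```text
clock: 28.5
tcp_pos: [662.1, -48.6, 95.7]
tcp_rot: [-180.0, -0.0, -176.8]
ft_force: [-0.6, 0.6, 1.3]
finger_gap: 22.0
```

```bash
python3 tq.py;python3 t6.py
```

```text
28.7 yaw -176.8 F [-0.2   0.58  1.07] M [ 0.195 -0.074  0.01 ] [662.  -48.6  95.7]
28.7 yaw -176.69 t6 [-0.1493 -0.0971  0.0645] Mz 0.002 F [-0.2  1.3  1.2]
```

Call:
arm_command(motion=[{"delta_pos":[0,-0.0001,0],"turn":[0,0,0.08],"hand":-1}])

```text
clock: 28.82
tcp_pos: [662.0, -48.7, 95.7]
tcp_rot: [180.0, -0.0, 178.6]
ft_force: [-0.3, -0.1, 0.4]
finger_gap: 22.1
```

```bash
python3 tq.py;python3 t6.py
```

```text
29.02 yaw 178.62 F [-0.64  0.28  0.79] M [ 0.203 -0.041  0.   ] [662.  -48.7  95.7]
29.02 yaw 178.74 t6 [-0.2205 -0.1298  0.0636] Mz -0.011 F [-0.9  0.3  0.6]
```

Call:
arm_command(motion=[{"delta_pos":[0,-0.0001,0],"turn":[0,0,0.08],"hand":-1}])

```text
clock: 29.15
tcp_pos: [662.0, -48.7, 95.6]
tcp_rot: [180.0, -0.0, 174.0]
ft_force: [-0.4, 1.5, 2.1]
finger_gap: 21.6
```

```bash
python3 tq.py
```

```text
29.35 yaw 174.04 F [-0.62  1.33  1.5 ] M [ 0.263 -0.061 -0.009] [662.  -48.8  95.7]
```

Call:
arm_command(motion=[{"delta_pos":[0,-0.0001,0],"turn":[0,0,0.08],"hand":-1}])

```text
clock: 29.48
tcp_pos: [662.0, -48.8, 95.7]
tcp_rot: [180.0, -0.0, 169.4]
ft_force: [-0.8, 0.8, 0.7]
finger_gap: 22.0
```

```bash
python3 tq.py
```

```text
29.68 yaw 169.46 F [-0.84  1.06  1.05] M [ 0.379 -0.008  0.017] [662.  -48.8  95.7]
```

Call:
arm_command(motion=[{"delta_pos":[0,-0.0001,0],"turn":[0,0,0.08],"hand":-1}])

```text
clock: 29.8
tcp_pos: [662.0, -48.9, 95.7]
tcp_rot: [180.0, -0.0, 164.9]
ft_force: [-0.3, 1.4, 1.1]
finger_gap: 21.5
```

```bash
python3 tq.py
```

```text
30.0 yaw 164.88 F [-0.35  1.62  0.8 ] M [ 0.461 -0.028  0.062] [662.  -48.9  95.7]
```

Call:
arm_command(motion=[{"delta_pos":[0,-0.0001,0],"turn":[0,0,0.08],"hand":-1}])

```text
clock: 30.12
tcp_pos: [662.0, -48.9, 95.7]
tcp_rot: [180.0, -0.0, 160.3]
ft_force: [1.0, 2.0, 0.5]
finger_gap: 22.1
```

```bash
python3 tq.py;python3 t6.py
```

```text
30.32 yaw 160.29 F [0.05 2.28 1.36] M [ 0.528 -0.014  0.066] [662.  -49.   95.7]
30.32 yaw 160.4 t6 [-0.7175 -0.2458  0.1066] Mz 0.098 F [0.3 1.8 1.7]
```

The moment rose from 0 to ≈0.065 between yaw 170 and 165, so the bite is at yaw ≈166. Two quarter turns from there end at yaw ≈ -14. Continuing with checks.

Call:
arm_command(motion=[{"delta_pos":[0,0.0002,0],"turn":[0,0,0.169],"hand":-1},{"delta_pos":[0,-0.0001,0],"turn":[0,0,0.169],"hand":-1}])

```text
clock: 30.58
tcp_pos: [661.9, -49.1, 95.6]
tcp_rot: [-180.0, -0.0, 140.7]
ft_force: [-1.0, 2.0, 1.2]
finger_gap: 21.7
```

```bash
python3 tq.py
```

```text
30.77 yaw 140.84 F [-0.84  1.4   1.18] M [0.407 0.011 0.05 ] [662.  -49.1  95.7]
```

Call:
arm_command(motion=[{"delta_pos":[0,-0.0001,0],"turn":[0,0,0.169],"hand":-1},{"delta_pos":[0,-0.0001,0],"turn":[0,0,0.169],"hand":-1},{"delta_pos":[0,-0.0001,0],"turn":[0,0,0.169],"hand":-1},{"delta_pos":[0,-0.0001,0],"turn":[0,0,0.169],"hand":-1}])

```text
clock: 31.28
tcp_pos: [661.7, -49.4, 95.7]
tcp_rot: [-180.0, 0.0, 102.1]
ft_force: [-1.2, 1.3, 1.2]
finger_gap: 22.0
```

```bash
python3 tq.py
```

```text
31.48 yaw 102.19 F [-0.83  1.28  1.35] M [0.306 0.079 0.038] [661.7 -49.4  95.7]
```

Call:
arm_command(motion=[{"delta_pos":[-0.0003,0,0],"turn":[0,0,0.169],"hand":-1},{"delta_pos":[0,-0.0001,0],"turn":[0,0,0.169],"hand":-1},{"delta_pos":[0,-0.0001,0],"turn":[0,0,0.169],"hand":-1},{"delta_pos":[0,-0.0001,0],"turn":[0,0,0.169],"hand":-1}])

```text
clock: 31.98
tcp_pos: [661.3, -49.4, 95.6]
tcp_rot: [-180.0, 0.0, 63.4]
ft_force: [-1.4, 2.2, 1.5]
finger_gap: 22.1
```

Call:
arm_command(motion=[{"delta_pos":[0,-0.0001,0],"turn":[0,0,0.169],"hand":-1},{"delta_pos":[0,-0.0001,0],"turn":[0,0,0.169],"hand":-1},{"delta_pos":[0,-0.0001,0],"turn":[0,0,0.169],"hand":-1},{"delta_pos":[0,-0.0001,0],"turn":[0,0,0.169],"hand":-1}])

```text
clock: 32.48
tcp_pos: [661.0, -49.1, 95.6]
tcp_rot: [-180.0, 0.0, 24.7]
ft_force: [-1.7, 1.2, 1.3]
finger_gap: 21.7
```

```bash
python3 tq.py
```

```text
32.67 yaw 24.76 F [-1.26  2.01  1.38] M [0.466 0.308 0.067] [661.  -49.2  95.6]
```

Call:
arm_command(motion=[{"delta_pos":[0,-0.0001,0],"turn":[0,0,0.169],"hand":-1},{"delta_pos":[0,-0.0001,0],"turn":[0,0,0.169],"hand":-1},{"delta_pos":[0,-0.0001,0],"turn":[0,0,0.169],"hand":-1},{"delta_pos":[0,-0.0001,0],"turn":[0,0,0.169],"hand":-1},{"delta_pos":[0,0,0],"turn":[0,0,0],"hand":-1}])

```text
clock: 33.3
tcp_pos: [661.0, -48.8, 95.6]
tcp_rot: [180.0, 0.0, -13.8]
ft_force: [-1.2, 2.6, 1.5]
finger_gap: 22.2
```

```bash
python3 tq.py; python3 t6.py
```

```text
33.5 yaw -13.76 F [-1.75  2.27  1.23] M [0.561 0.41  0.034] [661.  -48.8  95.6]
33.5 yaw -13.84 t6 [-0.6337 -0.9155 -0.0229] Mz 0.044 F [-2.6  2.5  0.7]
```

Now back off slightly, lift clear, and check tab 2 from the side camera against its starting direction.

Call:
arm_command(motion=[{"delta_pos":[0,0,0],"turn":[0,0,-0.12],"hand":-1},{"delta_pos":[0,0,-0.005],"turn":[0,0,0],"hand":-1},{"delta_pos":[0,0,-0.01],"turn":[0,0,0],"hand":-1},{"delta_pos":[0,0,-0.025],"turn":[0,0,0],"hand":-1},{"delta_pos":[0,0,-0.025],"turn":[0,0,0],"hand":-1}])

```text
clock: 34.12
tcp_pos: [661.3, -49.3, 161.8]
tcp_rot: [180.0, -0.0, -7.2]
ft_force: [0.2, 0.2, -2.4]
finger_gap: 22.1
```

```bash
python3 t6.py
python3 - <<'E'
from tab import *
L=np.load("side0.npy",allow_pickle=True).item(); S=grab("side"); np.save("side3",S,allow_pickle=True)
for nm,n in(("nipple2",(661.,-45.5,22.8)),("nipple1",(577.,18.,82.8))):
    A,a=prof(L,*n,22); A,b=prof(S,*n,22); print(nm)
    print(*A)
    for x,y in zip(a,b): print(*x); print("   ",*y)
def t(f,o): return cv2.resize(f["img"][o[1]:o[1]+36,o[0]:o[0]+48,::-1],(400,300),interpolation=cv2.INTER_CUBIC)
g=lambda im:cv2.convertScaleAbs(im,alpha=1.5)
cv2.imwrite("pics/tab3.png",g(np.vstack([np.hstack([t(L,(243,203)),t(S,(243,203))]),np.hstack([t(L,(270,230)),t(S,(270,230))])])))
E
```

```text
34.12 yaw -7.24 t6 [ 0.0374 -0.5824 -0.0007] Mz -0.011 F [ 0.2  0.2 -2.4]
nipple2
-60 -50 -40 -30 -20 -10 0 10 20 30 40 50 60 70 80 90 100 110 120 130 140 150 160 170 180 190 200 210 220 230 240 250 260 270 280 290
67 62 56 58 64 77 87 90 84 77 73 76 72 67 57 54 53 58 70 89 96 95 91 88 90 95 91 80 74 70 72 70 69 68 66 67
    65 65 66 67 58 64 70 71 72 73 75 75 70 65 59 61 65 69 80 95 106 112 117 128 125 114 94 82 79 77 75 77 74 74 72 69
61 56 55 56 69 81 100 104 95 82 75 71 70 70 64 60 56 61 71 80 81 78 71 87 101 108 102 84 69 65 64 63 60 61 61 64
    63 60 62 64 70 80 89 91 89 83 81 77 69 66 63 66 72 72 76 86 89 94 104 124 128 118 93 75 66 67 64 66 65 67 69 67
61 58 62 69 79 93 117 122 114 99 85 76 68 70 70 68 65 68 73 70 72 64 79 99 118 125 114 94 72 63 58 58 60 58 59 64
    68 63 62 74 89 104 115 117 115 104 91 81 70 68 68 72 80 77 75 78 77 79 103 127 134 116 91 75 70 64 62 61 64 63 68 68
nipple1
-60 -50 -40 -30 -20 -10 0 10 20 30 40 50 60 70 80 90 100 110 120 130 140 150 160 170 180 190 200 210 220 230 240 250 260 270 280 290
70 68 68 69 82 115 138 127 92 64 49 44 41 45 57 62 72 77 82 77 65 55 54 63 85 113 125 124 111 93 78 76 70 69 71 66
    43 44 46 50 48 50 48 50 49 48 45 47 54 64 75 85 78 69 66 65 61 59 59 62 63 78 93 101 90 69 48 44 41 44 46 45
64 62 59 59 72 109 136 119 77 55 46 41 37 42 55 62 69 71 76 77 69 58 56 56 84 116 129 129 112 87 70 66 69 64 63 63
    35 36 38 39 42 39 40 41 39 42 41 42 47 59 74 85 77 60 58 60 62 60 60 59 64 88 109 120 106 73 47 38 38 40 40 39
63 59 55 50 63 103 135 112 60 48 46 42 41 45 54 63 68 67 74 87 77 64 59 56 90 120 134 137 120 91 75 67 66 63 63 63
    36 31 32 28 36 32 36 36 30 36 38 38 43 56 73 82 75 52 57 70 68 60 59 59 72 102 129 139 120 81 50 42 41 38 39 40
```

View pics/tab3.png

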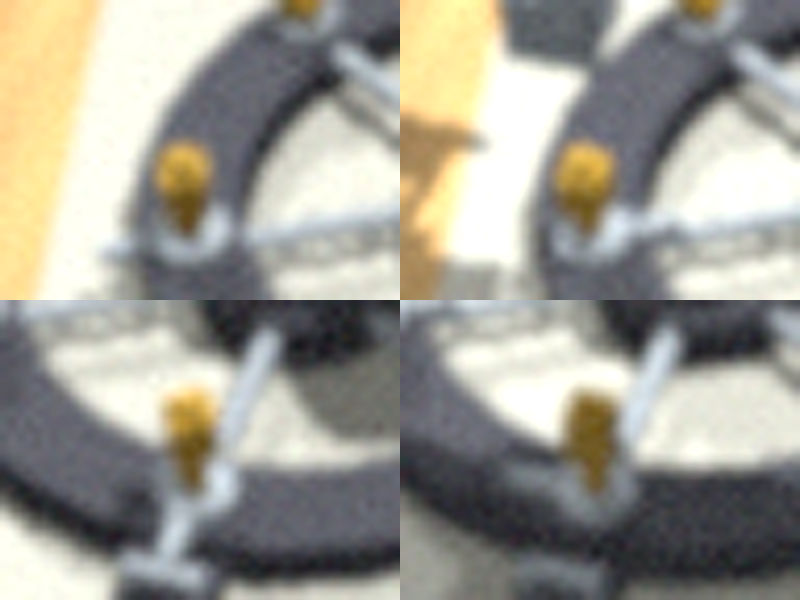

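Tab 1 now peaks at ≈90° clockwise of its start. Tab 2 peaks at ≈175–180°, lying over its inward spoke at tile (675,220). Both match what was asked. Returning the key to the stand.

Call:
arm_command(motion=[{"delta_pos":[0,0,0],"turn":[0,0,-0.075],"hand":-1},{"delta_pos":[-0.0316,-0.0404,0],"turn":[0,0,0],"hand":-1},{"delta_pos":[-0.0316,-0.0404,0],"turn":[0,0,0],"hand":-1},{"delta_pos":[-0.0316,-0.0404,0],"turn":[0,0,0],"hand":-1},{"delta_pos":[-0.0316,-0.0404,0],"turn":[0,0,0],"hand":-1}])

```text
clock: 34.8
tcp_pos: [542.2, 119.8, 160.8]
tcp_rot: [180.0, -0.1, -2.9]
ft_force: [0.5, 0.4, -1.6]
finger_gap: 22.0
```

Call:
arm_command(motion=[{"delta_pos":[-0.0317,-0.0404,0],"turn":[0,0,0],"hand":-1},{"delta_pos":[-0.0317,-0.0404,0],"turn":[0,0,0],"hand":-1},{"delta_pos":[-0.0317,-0.0404,0],"turn":[0,0,0],"hand":-1},{"delta_pos":[-0.0317,-0.0404,0],"turn":[0,0,0],"hand":-1},{"delta_pos":[0,0,0],"turn":[0,0,0],"hand":-1}])

```text
clock: 35.42
tcp_pos: [422.6, 288.9, 160.9]
tcp_rot: [-180.0, -0.0, -2.6]
ft_force: [1.5, -0.2, -1.2]
finger_gap: 21.8
```

Call:
arm_command(motion=[{"delta_pos":[0,0,0.03],"turn":[0,0,0],"hand":-1},{"delta_pos":[0,0,0.02],"turn":[0,0,0],"hand":-1},{"delta_pos":[0,0,0.01],"turn":[0,0,0],"hand":-1},{"delta_pos":[0,0,0],"turn":[0,0,0],"hand":-1}])

```text
clock: 35.92
tcp_pos: [424.8, 286.0, 100.4]
tcp_rot: [180.0, 0.0, -2.9]
ft_force: [-0.3, -0.9, -1.6]
finger_gap: 21.9
```

```bash
python3 st.py
python3 - <<'E'
from h import *
s=r.get_state(); x,y,z=s["tcp_pos"]; th=np.radians(s["tcp_rot"][2])
T,S=grab("top"),grab("side"); out=[]
sc=[[424.5+a*26,287+b*26,26] for a,b in((1,1),(-1,1),(-1,-1),(1,-1))]
for f in(T,S):
    k=[[x+18.8*np.cos(th+np.pi/4*k),y+18.8*np.sin(th+np.pi/4*k),z-59.6] for k in(1,3,5,7)]
    p=proj(f,k+sc); o=np.floor(p.mean(0)-[32,24]).astype(int)
    im=cv2.resize(f["img"][o[1]:o[1]+48,o[0]:o[0]+64,::-1],(400,300),interpolation=cv2.INTER_CUBIC); im2=im.copy()
    for i,q in enumerate(p): cv2.circle(im2,tuple(((q-o+.5)*6.25).astype(int)),2,(0,0,255) if i<4 else (0,255,0),-1)
    out.append(np.vstack([im,im2]))
cv2.imwrite("pics/back.png",np.hstack(out))
E
```

```text
35.925 [424.8 286.  100.4] [ 1.7996e+02  3.0000e-02 -2.9300e+00] [-0.31 -0.9  -1.64] [-0.013 -0.016  0.046] 118.3
```

View pics/back.png

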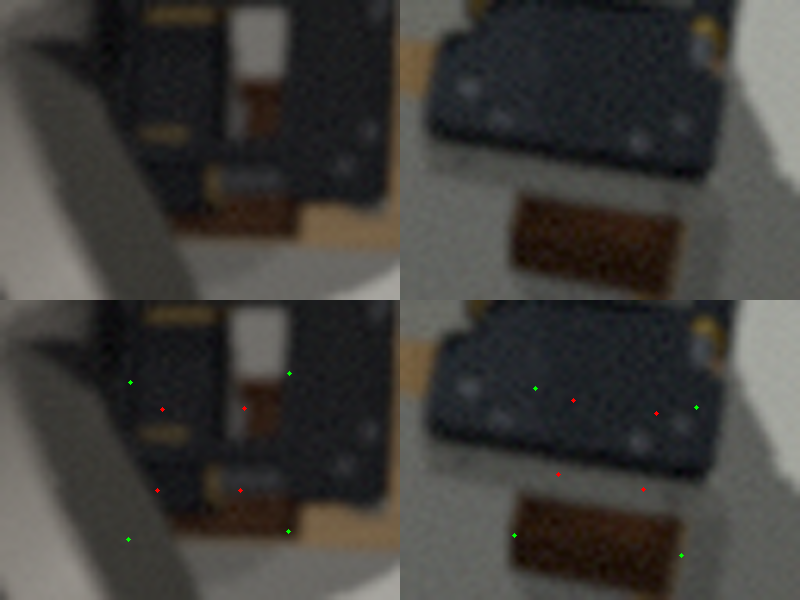

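The stand's near-right corner appears 1–2 px right of and below my prediction, so its centre is nearer (422, 284). I'll shift the key 2 mm that way, lower, and feel for the floor.

Call:
arm_command(motion=[{"delta_pos":[-0.0025,0.002,0.01],"turn":[0,0,0],"hand":-1},{"delta_pos":[0,0,0.01],"turn":[0,0,0],"hand":-1}])

```text
clock: 36.28
tcp_pos: [421.7, 284.6, 80.3]
tcp_rot: [-180.0, -0.0, -2.9]
ft_force: [-0.3, -0.0, -1.7]
finger_gap: 21.8
```

Call:
arm_command(motion=[{"delta_pos":[0,0,0.006],"turn":[0,0,0],"hand":-1},{"delta_pos":[0,0,0.005],"turn":[0,0,0],"hand":-1},{"delta_pos":[0,0,0],"turn":[0,0,0],"hand":-1}])

```text
clock: 36.65
tcp_pos: [421.7, 284.7, 69.3]
tcp_rot: [180.0, 0.0, -2.9]
ft_force: [0.8, -0.2, -1.7]
finger_gap: 21.9
```

Call:
arm_command(motion=[{"delta_pos":[0,0,0.001],"turn":[0,0,0],"hand":-1}])

```text
clock: 36.78
tcp_pos: [422.1, 284.9, 68.8]
tcp_rot: [-180.0, -0.0, -2.9]
ft_force: [-0.5, 1.1, -1.4]
finger_gap: 22.0
```

Call:
arm_command(motion=[{"delta_pos":[0,0,0.001],"turn":[0,0,0],"hand":-1}])

```text
clock: 36.9
tcp_pos: [422.0, 284.8, 67.8]
tcp_rot: [-180.0, -0.0, -2.9]
ft_force: [-0.4, -0.4, -2.4]
finger_gap: 21.9
```

Call:
arm_command(motion=[{"delta_pos":[0,0,0.001],"turn":[0,0,0],"hand":-1}])

```text
clock: 37.02
tcp_pos: [421.9, 284.7, 66.7]
tcp_rot: [-180.0, -0.0, -2.9]
ft_force: [-0.2, -0.7, -2.5]
finger_gap: 22.1
```

Call:
arm_command(motion=[{"delta_pos":[0,0,0.001],"turn":[0,0,0],"hand":-1}])

```text
clock: 37.15
tcp_pos: [421.9, 284.8, 65.7]
tcp_rot: [-180.0, -0.0, -2.9]
ft_force: [1.0, -0.2, -1.6]
finger_gap: 21.9
```

Call:
arm_command(motion=[{"delta_pos":[0,0,0.001],"turn":[0,0,0],"hand":-1}])

```text
clock: 37.28
tcp_pos: [421.9, 284.7, 64.6]
tcp_rot: [180.0, -0.0, -2.9]
ft_force: [-0.1, 0.1, -1.6]
finger_gap: 21.8
```

Call:
arm_command(motion=[{"delta_pos":[0,0,0.0005],"turn":[0,0,0],"hand":-1}])

```text
clock: 37.4
tcp_pos: [421.9, 284.8, 64.6]
tcp_rot: [-180.0, -0.0, -2.9]
ft_force: [-2.8, -1.2, 6.6]
finger_gap: 22.1
```

Call:
arm_command(motion=[{"delta_pos":[0,0,0.0005],"turn":[0,0,0],"hand":-1}])

```text
clock: 37.52
tcp_pos: [422.0, 284.8, 64.6]
tcp_rot: [-180.0, -0.0, -2.9]
ft_force: [-3.5, -1.8, 10.7]
finger_gap: 22.2
```

Call:
arm_command(motion=[{"delta_pos":[0,0,0.0005],"turn":[0,0,0],"hand":-1}])

```text
clock: 37.65
tcp_pos: [422.0, 284.8, 64.6]
tcp_rot: [-180.0, -0.0, -2.9]
ft_force: [-4.0, -2.4, 16.4]
finger_gap: 21.7
```

On the floor at z 64.6, the same as at pickup. Ease off 1 mm, open and rise.

Call:
arm_command(motion=[{"delta_pos":[0,0,-0.0013],"turn":[0,0,0],"hand":-1},{"delta_pos":[0,0,0],"turn":[0,0,0],"hand":-0.3},{"delta_pos":[0,0,0],"turn":[0,0,0],"hand":0.2},{"delta_pos":[0,0,0],"turn":[0,0,0],"hand":0.6},{"delta_pos":[0,0,0],"turn":[0,0,0],"hand":1}])

```text
clock: 38.28
tcp_pos: [421.9, 284.7, 64.4]
tcp_rot: [180.0, 0.0, -2.9]
ft_force: [1.0, -0.3, -0.6]
finger_gap: 57.1
```

Call:
arm_command(motion=[{"delta_pos":[0,0,0],"turn":[0,0,0],"hand":1},{"delta_pos":[0,0,0],"turn":[0,0,0],"hand":1},{"delta_pos":[0,0,0],"turn":[0,0,0],"hand":1}])

```text
clock: 38.65
tcp_pos: [421.9, 284.7, 64.5]
tcp_rot: [180.0, -0.0, -2.9]
ft_force: [-0.2, -0.2, 0.0]
finger_gap: 87.1
```

Call:
arm_command(motion=[{"delta_pos":[0,0,-0.02],"turn":[0,0,0],"hand":1},{"delta_pos":[0,0,-0.03],"turn":[0,0,0],"hand":1},{"delta_pos":[0,0,-0.04],"turn":[0,0,0],"hand":1},{"delta_pos":[0,0,-0.04],"turn":[0,0,0],"hand":1},{"delta_pos":[0,0,-0.03],"turn":[0,0,0],"hand":1}])

```text
clock: 39.28
tcp_pos: [422.1, 284.8, 226.3]
tcp_rot: [-180.0, -0.1, -2.9]
ft_force: [-0.1, 0.5, -0.2]
finger_gap: 92.1
```

Call:
arm_command(motion=[{"delta_pos":[0,0.05,0],"turn":[0,0,0],"hand":1},{"delta_pos":[0,0.05,0],"turn":[0,0,0],"hand":1},{"delta_pos":[0,0.05,0],"turn":[0,0,0],"hand":1},{"delta_pos":[0,0.05,0],"turn":[0,0,0],"hand":1},{"delta_pos":[0,0.05,0],"turn":[0,0,0],"hand":1}])

```text
clock: 39.9
tcp_pos: [409.0, 33.6, 224.7]
tcp_rot: [180.0, -0.0, -2.9]
ft_force: [0.9, -0.4, -0.5]
finger_gap: 91.8
```

Call:
arm_command(motion=[{"delta_pos":[0,0.05,0],"turn":[0,0,0],"hand":1},{"delta_pos":[0,0.05,0],"turn":[0,0,0],"hand":1},{"delta_pos":[0,0.05,0],"turn":[0,0,0],"hand":1},{"delta_pos":[0,0.05,0],"turn":[0,0,0],"hand":1},{"delta_pos":[0,0.05,0],"turn":[0,0,0],"hand":1}])

```text
clock: 40.52
tcp_pos: [396.4, -216.3, 224.6]
tcp_rot: [180.0, -0.0, -2.9]
ft_force: [1.3, -1.5, -0.6]
finger_gap: 91.9
```

```bash
python3 st.py
python3 - <<'E'
from h import *
T,S=grab("top"),grab("side")
def t(f,x,y,w,h): return cv2.resize(f["img"][y:y+h,x:x+w,::-1],(400,300),interpolation=cv2.INTER_CUBIC)
cv2.imwrite("pics/end.png",np.vstack([np.hstack([t(T,290,162,80,60),cv2.resize(S["img"][:,:,::-1],(400,300))]),np.hstack([t(T,155,268,60,45),t(S,310,320,80,60)])]))
E
```

```text
40.525 [ 396.4 -216.3  224.6] [ 1.7999e+02 -2.0000e-02 -2.8900e+00] [ 1.31 -1.5  -0.56] [ 0.059 -0.057  0.012] 54.5
```

View pics/end.png

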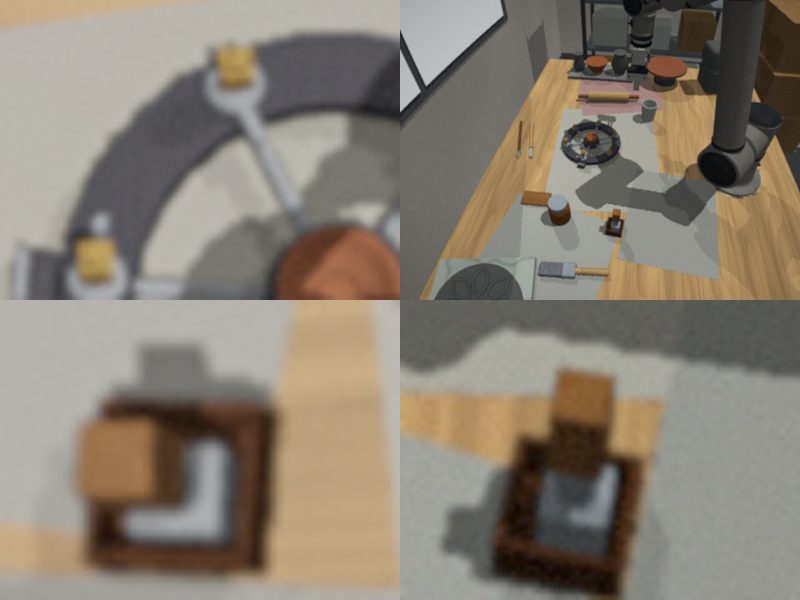

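The final view shows tab 1 pointing square to its radius (tile (102,222)) and tab 2 lying inward along its spoke. The key stands upright in its stand, everything else is in place, and the arm is clear. Handing in.

```bash
python3 -c "
from bench import r
print(r.close_job())"
```

```text
the job is handed in; nothing more can be done
None
```

I tightened nipple 1 by one quarter turn, then nipple 2 by two quarter turns, put the key back in its stand and handed the job in at about 40.5 s of the 72 s allowed.

- **Nipple 1:** the thread bit at yaw ≈74°, uncertain by about ±4° because the wrist moment was noisy. I turned the key 90° from there. Afterwards the tab peaked at about 90° from its start in the side view; a by-eye reading of the top view gave 87–90°.
- **Nipple 2:** the bite was clear at yaw ≈166°, and I turned 180° from there. The tab now lies inward along its spoke at about 175–180°; the spoke directly beneath it limits that reading.
- **Pressing force:** on the nipples I pressed with no more than about 5 N. When setting the key on the stand's floor, the reading briefly reached about 16 N before I eased off.
- **Final picture:** the key stands upright in its stand, the gripper is open and clear, and nothing else on the bench looks moved.
- **Disagreement:** the two cameras' wheel fits differed by about 5 mm in y. I used the top view, and feeling the key onto the squares agreed with it.

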